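Sort drying carriers by length onto two rails

TASK

Sort the three steel carriers out of the grey rack onto the drying stand: hang the two long ones by their hooks on the upper rail, under the cover, and the short one on the lower rail. Slide each along its rail until it just touches a clip, one carrier to each clip, and leave it hanging free and square to the rail. The clips mark the places and only sit by friction, so do not push them along, and leave the flask, dish and counter alone.

Things in the scene. Friction and masses are not known exactly. Their poses are not given: they have to be found in the camera images.
- holding_rack: grey slotted rack on the worktop, 74x210 mm, fixed. Origin: centre of its underside; y along its length. Three slots across it at y = -72, 0, +72 mm, slot floor 12 mm above the worktop, fins 41 mm high; one carrier stands upright in each, in any order, its y axis along the rack's y.
- stand: white drying stand, fixed, 300 mm long. Origin: middle of its underside; x away from the robot, y along the rails. Base tray at x -90..+80 mm, rim 16 mm high. Drip cover over the upper rail: x 30..82 mm, z 305..313 mm. End panels at x 30..80 mm, y +-146 mm; posts of the lower rail at y +-144 mm, 153 mm high.
- upper_rail (a point): middle of the upper (rear) rail's centre line: round steel bar, 10 mm diameter, along y, clear length 280 mm, 210 mm above the worktop; same axes as the stand. The cover's underside is 95 mm above this line and its front edge 10 mm in front of it, so a vertical gripper cannot get in; one leaning back towards the robot by about 40 degrees can
- lower_rail (a point): middle of the lower (front) rail's centre line: like the upper one, 140 mm above the worktop and 95 mm nearer the robot
- carrier_long_a: long steel carrier, 192 mm high over all; carriers look alike but for the frame's height. Origin: centre of its underside; z up, x in its plane, y through its thickness. Frame 50 mm wide (x), 16 mm thick, 100 mm high, with a hook and a grip tab above it, both 10 mm thick (y). About 0.13 kg.
- carrier_long_a_hook (a point): where the rail's centre lies when this long carrier hangs, 139 mm above its underside; carrier axes. From here the spine is at x -19..-9 mm, the hook's crown above has its underside at z +5 and top at +15, the hook tip at x +9..+19 comes down to z -13, the frame's top is at z -39: the hook opens towards +x, 26 mm between tip and frame
- carrier_long_a_tab (a point): grip point of this carrier's flat tab (26 mm wide in x, 10 mm thick in y), 41 mm above its hook point, 12 mm below the tab's top and 26 mm above the crown; pinch across y
- carrier_long_b: long steel carrier, 192 mm high over all; carriers look alike but for the frame's height. Origin: centre of its underside; z up, x in its plane, y through its thickness. Frame 50 mm wide (x), 16 mm thick, 100 mm high, with a hook and a grip tab above it, both 10 mm thick (y). About 0.13 kg.
- carrier_long_b_hook (a point): where the rail's centre lies when this long carrier hangs, 139 mm above its underside; carrier axes. From here the spine is at x -19..-9 mm, the hook's crown above has its underside at z +5 and top at +15, the hook tip at x +9..+19 comes down to z -13, the frame's top is at z -39: the hook opens towards +x, 26 mm between tip and frame
- carrier_long_b_tab (a point): grip point of this carrier's flat tab (26 mm wide in x, 10 mm thick in y), 41 mm above its hook point, 12 mm below the tab's top and 26 mm above the crown; pinch across y
- carrier_short: short steel carrier, 152 mm high over all; carriers look alike but for the frame's height. Origin: centre of its underside; z up, x in its plane, y through its thickness. Frame 50 mm wide (x), 16 mm thick, 60 mm high, with a hook and a grip tab above it, both 10 mm thick (y). About 0.13 kg.
- carrier_short_hook (a point): where the rail's centre lies when this short carrier hangs, 99 mm above its underside; carrier axes. From here the spine is at x -19..-9 mm, the hook's crown above has its underside at z +5 and top at +15, the hook tip at x +9..+19 comes down to z -13, the frame's top is at z -39: the hook opens towards +x, 26 mm between tip and frame
- carrier_short_tab (a point): grip point of this carrier's flat tab (26 mm wide in x, 10 mm thick in y), 41 mm above its hook point, 12 mm below the tab's top and 26 mm above the crown; pinch across y
- clip_left_mid (a point): centre of the left (+y) clip of the upper rail: a plastic collar round the rail, 25 mm diameter, 12 mm long along y. It sits by friction only and shifts if pushed with more than about 7 N. A carrier touching it has its hook point 11 mm from this point along the rail.
- clip_right_mid (a point): centre of the right (-y) clip of the upper rail: a plastic collar round the rail, 25 mm diameter, 12 mm long along y. It sits by friction only and shifts if pushed with more than about 7 N. A carrier touching it has its hook point 11 mm from this point along the rail.
- clip_low_mid (a point): centre of the single clip of the lower rail: a plastic collar round the rail, 25 mm diameter, 12 mm long along y. It sits by friction only and shifts if pushed with more than about 7 N. A carrier touching it has its hook point 11 mm from this point along the rail.
- culture_flask: flat pink culture flask with blue cap lying on the worktop, 153x84x32 mm; bystander, leave alone
- petri_dish: flat round dish 90 mm across, 11 mm high, on the worktop; bystander, leave alone
- counter: small white tally counter, 46x52x36 mm, on the worktop; bystander, leave alone
There are look-alikes about, which are no part of the job. What is shaped like the carrier_short but purple is not meant.

How it is judged (in metres and radians):
At the end, for the whole second after the job is handed in: Long carriers hang on the upper rail, the short one on the lower (hook point within 8 mm across and 5 mm in height of the rail centre, upright within 0.2 rad, square within 0.35 rad, at rest on the stand), each hook point within 15 mm of a clip centre (11 mm is touching), one carrier per clip (x of carrier_long_a_hook in the frame of upper_rail between -0.008 and 0.008 m and z of carrier_long_a_hook in the frame of upper_rail between -0.005 and 0.005 m and angle between each of carrier_long_a, carrier_long_b, carrier_short's own z axis and vertical below 0.2 rad and angle between the y axis of each of carrier_long_a, carrier_long_b, carrier_short and the y axis of stand, either way round below 0.35 rad and contact force between each of carrier_long_a, carrier_long_b, carrier_short and stand above 0.2 N and linear speed of each of carrier_long_a, carrier_long_b, carrier_short below 0.03 m/s and angular speed of each of carrier_long_a, carrier_long_b, carrier_short below 0.3 rad/s and x of carrier_long_b_hook in the frame of upper_rail between -0.008 and 0.008 m and z of carrier_long_b_hook in the frame of upper_rail between -0.005 and 0.005 m and x of carrier_short_hook in the frame of lower_rail between -0.008 and 0.008 m and z of carrier_short_hook in the frame of lower_rail between -0.005 and 0.005 m and distance between carrier_short_hook and clip_low_mid below 0.015 m and ((distance between carrier_long_a_hook and clip_left_mid below 0.015 m and distance between carrier_long_b_hook and clip_right_mid below 0.015 m) or (distance between carrier_long_b_hook and clip_left_mid below 0.015 m and distance between carrier_long_a_hook and clip_right_mid below 0.015 m))).
It fails at once if a clip was pushed along by more than 6 mm (distance of any of clip_left_mid, clip_right_mid, clip_low_mid from where it was at the start of the episode above 0.006 m).
It fails at once if the flask, dish or counter was moved by more than 20 mm (distance of any of culture_flask, petri_dish, counter from where it was at the start of the episode above 0.02 m).
It also fails if it takes over 69 s, if anything falls off the work surface, if the arm or the gripper's body presses on something with over 40 N, if the wrist force passes 120 N, or if a joint passes its speed limit or range.

ROBOT

A 6-joint arm with a two-finger parallel gripper is mounted at the origin on a cart in front of the work surface, level with it; the furniture and walls round the work are solid. World frame = base frame: x ahead of the robot, y to its left, z up, the work surface at z = 0. Lengths are in m, angles in degrees, forces in N, time in s.
With the tool pointing down it reaches from about 0.25 to 0.8 m from the base axis. Payload 8.5 kg.
Tool frame: the origin (TCP) lies at the very end of the fingers, on their centre line; the grasp point (between the pads) lies 19 mm behind it; z points along the fingers, x is the direction in which the jaws open and shut, and the axes are right-handed (so a half turn about z gives the same grasp; the last joint's range is limited). The gripper opens to 85 mm and grips with 20 to 120 N. Pads are 22 mm wide; open, the fingers measure 114 mm over their backs; the gripper's body (76 mm by 85 mm) begins 54 mm behind the grasp point. The pads swing forward as they close: fully open they stand 13 mm farther back than shut.
Start: joints at [64.744, 13.648, -0.773, 75.585, 0, 90], TCP at [0.224, 0.475, 0.231] pointing down, gripper open.
Joint ranges: [-152.45, 152.45], [-59.26, 108.67], [-65.41, 83.53], [-104.44, 129.93], [-82.83, 76.93], [-180, 180]. Speed limits (degrees/s): [127.2, 127.2, 159.86, 180, 180, 180].

INTERFACE

Orientations are given as [roll, pitch, yaw] about the fixed x, y, z axes, in that order (R = Rz(yaw) Ry(pitch) Rx(roll)).
In Python, from workcell import robot gives the robot as it stands. The module is installed in compiled form; this text tells all that it offers.
- The arm moves only by the tool carry_out, never from a script. Its argument "targets" is a list that holds one entry, the list of rows, each a list of 5 numbers: the finger opening in cm, from 0 to 8.54, then the shift along the tool's x, y, z in cm, then the turn about the tool's z in rad. In form: [[[jaw, tx, ty, tz, twist], ...]]. A call has 1 to 12 rows; each row shifts and turns the pose as measured when the row begins, along the tool's axes as they then stand; what a row does not reach is not made up. A row lasts 1/12 s, in which the tool goes at most 41.7 mm and 7.16 degrees, less where a joint would pass 70% of its speed; a pose out of reach is approached as far as the arm can. A call with a gripper value outside its range is refused whole. The fingers move at their own pace and stop on an object; the grip force is fixed at half the most. Time passes only in rows, so rows that do not move let the fingers close. It gives the time, the measured TCP pose, the force and the opening at its end, in the units of the state.
- robot.sense(): the state, without advancing time (a new reading comes with each control period).
- robot.grab_frame(name): name is "side" or "top" or "wrist"; returns a dict with "color" (480x640x3 uint8, red, green, blue), "K" (3x3 intrinsics, pixels), "D" ([k1, k2, p1, p2, k3] as OpenCV has them; the pictures are not rectified), "xyz" and "rotation" of the camera in the world; the wrist camera has in their place "hand_eye" (4x4, takes a point from camera to tool coordinates, whose origin is the TCP and whose axes are the tool frame's). Camera axes: x right, y up, looking along -z (the intrinsics and any distortion apply to the point x, -y, -z); pixel columns grow to the right and rows downward; lengths in m; the calibration is good to about 2 mm. A picture is of the moment at which its call begins: read the wrist's pose just before it. There is no depth.
- robot.close_job(): hands the job in, once; it reports no verdict.
The state is a dict: "t": time; "joint_pos": joint angles; "joint_vel": joint speeds; "joint_torque": joint torques, N m; "ee_pos": TCP position; "tcp_rot": TCP orientation; "ft_force": force on the tool from outside, world axes, zero at the start; "moment": the same for the moment, N m; "finger_gap": opening from 0.0 (shut) to 1.0 (fully open).
Only numpy, scipy, OpenCV 4.12 (cv2) and the standard library are available. Lean on these libraries where they do the work, as an engineer would, in place of code of your own. Each camera call takes 0.05 s, during which the arm holds its last target. There are 200 camera calls.

## Working session

There is one attempt and no reset: what is moved stays moved. The work goes in short steps, Python scripts to look and compute and a tool call to move; the robot and the scene stay as the last step left them, time stands still between calls to the robot, and variables do not carry over. Pictures are saved under pics/ and viewed, about 8 in all and at most 12, crops included, and the job is handed in when it is done.

Besides the shell and the picture viewer there is one more tool, called after "Emit:" as name(argument=value, ...), one argument or row to a line, values as JSON. carry_out: Moves the arm, as the interface text tells. Its arguments: {"type":"object","properties":{"targets":{"type":"array"}},"required":["targets"]}

```bash
mkdir -p pics
python3 - <<'E'
from workcell import robot
import cv2
print(robot.sense())
for n in ("side","top"):
    f=robot.grab_frame(n); cv2.imwrite(f"pics/{n}0.png",f["color"][:,:,::-1]); print(n,f["K"],f["D"],f["xyz"],f["rotation"])
f=robot.grab_frame("wrist");cv2.imwrite("pics/wrist0.png",f["color"][:,:,::-1]);print(f["K"],f["D"],f["hand_eye"])
E
```

```text
{'t': 0.0, 'joint_pos': array([ 6.47443727e+01,  1.36826844e+01, -8.14977348e-01,  7.55854553e+01,
        5.25487230e-04,  8.99989769e+01]), 'joint_vel': array([ 0.01736967, -0.01802224, -0.08563899, -0.07956958,  0.01391277,
        0.01880636]), 'joint_torque': array([-4.04071252e-04, -5.38775361e+01,  3.46433294e+01,  1.83492905e-02,
       -1.22345406e-05, -2.82405438e-05]), 'ee_pos': array([0.22381947, 0.47445099, 0.23067517]), 'tcp_rot': array([-1.79999473e+02,  8.31169929e-02,  6.47453958e+01]), 'ft_force': array([-0.35957916, -0.07068069, -1.37449573]), 'moment': array([ 0.02995316,  0.04217192, -0.03706486]), 'finger_gap': 1.0056092026341907}
side [[527.69855607   0.         326.69675096]
 [  0.         527.69855607 245.30487156]
 [  0.           0.           1.        ]] [-0.04687066  0.          0.          0.          0.        ] [ 0.05711598 -1.25072114  0.53433258] [ 67.93003914  -0.65179044 -23.48772633]
top [[455.70567577   0.         313.69116817]
 [  0.         455.70567577 237.79442454]
 [  0.           0.           1.        ]] [-0.01549256  0.          0.          0.          0.        ] [ 0.33485082 -0.3347859   0.99215589] [ 10.17174511   0.4667357  -89.95792402]
[[364.70813442   0.         321.64187542]
 [  0.         364.70813442 237.1165728 ]
 [  0.           0.           1.        ]] [0.0202589 0.        0.        0.        0.       ] [[ 9.99999944e-01  1.34580494e-04  3.05640374e-04 -1.93640403e-04]
 [ 2.09603916e-04 -9.65423068e-01 -2.60688045e-01 -6.66011274e-02]
 [ 2.59988742e-04  2.60688094e-01 -9.65423042e-01 -1.42862673e-01]
 [ 0.00000000e+00  0.00000000e+00  0.00000000e+00  1.00000000e+00]]
```

View pics/side0.png

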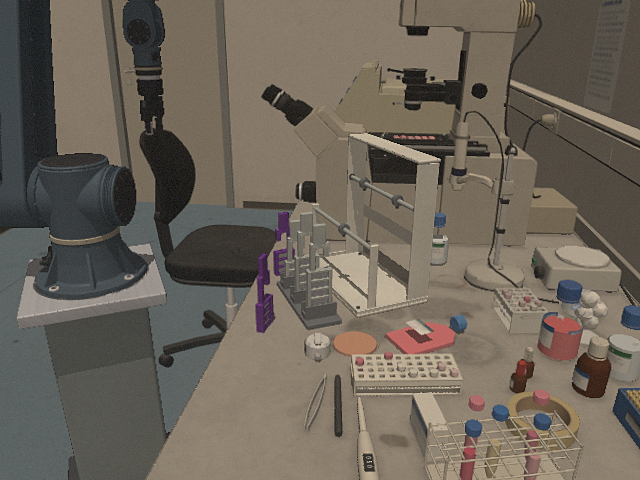

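View pics/top0.png

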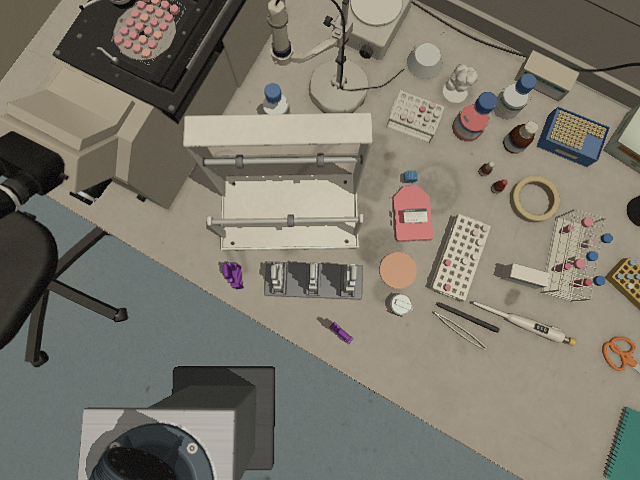

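```bash
cat > h.py <<'E'
import numpy as np, cv2, json
from scipy.spatial.transform import Rotation as R
from workcell import robot
def rot(r): return R.from_euler('xyz',r,degrees=True).as_matrix()
def cam(name):
    s=robot.sense(); f=robot.grab_frame(name)
    if name=="wrist":
        T=np.eye(4);T[:3,:3]=rot(s["tcp_rot"]);T[:3,3]=s["ee_pos"];M=T@np.array(f["hand_eye"])
        f["P"],f["Rm"]=M[:3,3],M[:3,:3]
    else: f["P"],f["Rm"]=np.array(f["xyz"]),rot(f["rotation"])
    f["K"]=np.array(f["K"]);f["D"]=np.array(f["D"]);return f
def ray(f,uv):
    p=cv2.undistortPoints(np.array([[uv]],float),f["K"],f["D"])[0,0]
    return f["Rm"]@np.array([p[0],-p[1],-1.])
def onplane(f,uv,z,ax=2):
    d=ray(f,uv);return f["P"]+d*(z-f["P"][ax])/d[ax]
def proj(f,X):
    q=(np.atleast_2d(X)-f["P"])@f["Rm"]; q=q*[1,-1,-1]
    return cv2.projectPoints(q,np.zeros(3),np.zeros(3),f["K"],f["D"])[0][:,0]
def tri(fs,uvs):
    A=np.zeros((3,3));b=np.zeros(3);L=[]
    for f,uv in zip(fs,uvs):
        d=ray(f,uv);d/=np.linalg.norm(d);Q=np.eye(3)-np.outer(d,d);A+=Q;b+=Q@f["P"];L.append((d,f["P"],Q))
    X=np.linalg.solve(A,b);return X,[np.linalg.norm(Q@(X-P)) for d,P,Q in L]
def crop(f,x0,x1,y0,y1,k,fn):
    im=f["color"][y0:y1,x0:x1,::-1];im=cv2.resize(im,None,fx=k,fy=k,interpolation=cv2.INTER_CUBIC)
    for x in range((x0//20+1)*20,x1,20): cv2.putText(im,str(x),(int((x-x0)*k),8),0,.3,(0,0,255),1);cv2.line(im,(int((x-x0)*k),10),(int((x-x0)*k),16),(0,0,255))
    for y in range((y0//20+1)*20,y1,20): cv2.putText(im,str(y),(0,int((y-y0)*k)),0,.3,(0,0,255),1);cv2.line(im,(22,int((y-y0)*k)),(30,int((y-y0)*k)),(0,0,255))
    cv2.imwrite(fn,im)
E
python3 - <<'E'
from h import *
crop(cam("top"),180,390,110,305,3,"pics/top1.png")
crop(cam("side"),240,450,130,330,2.95,"pics/side1.png")
E
```

```text
(no output)
```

View pics/top1.png

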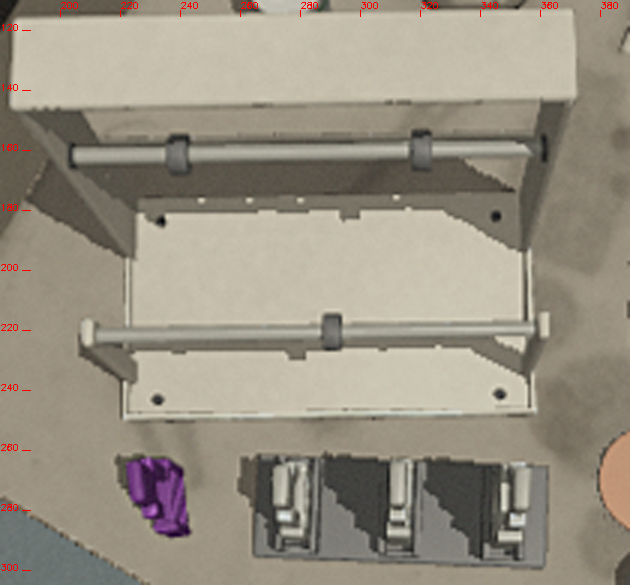

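View pics/side1.png

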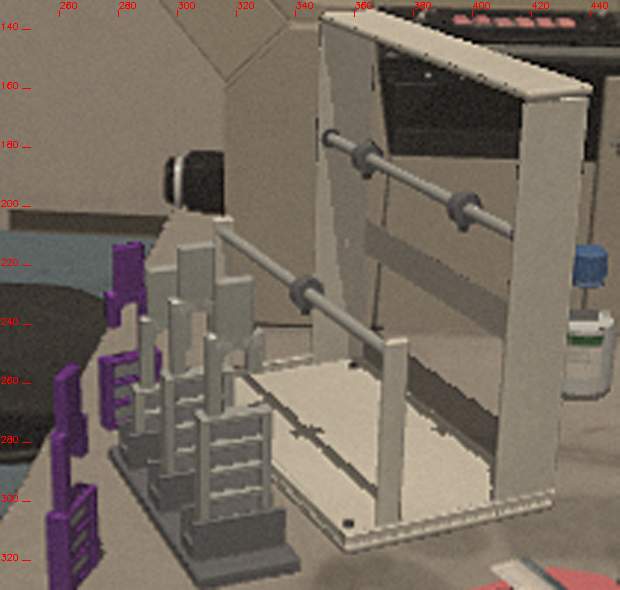

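Run:
```python
from h import *
t,s=cam("top"),cam("side")
T=lambda X,Y:(180+X/3,110+Y/3)
S=lambda X,Y:(240+X/2.95,130+Y/2.95)
np.set_printoptions(precision=4,suppress=True)
for n,a,b,z in [("L",(178,153.5),(367,158),.21),("R",(421,150.5),(464,210),.21),("low",(332,331),(306,293),.14)]:
    print(n,onplane(t,T(*a),z),*tri([t,s],[T(*a),S(*b)]))
print("uprail ends",onplane(t,T(78,155.5),.21),onplane(t,T(528,149),.21))
print("lowrail ends",onplane(t,T(100,336),.14),onplane(t,T(530,328),.14))
print("stand base front corners",onplane(t,T(123,419),0.016),onplane(t,T(536,413),0.016))
print("rack corners",[onplane(t,T(*p),.012) for p in [(253,556),(543,567),(548,465)]])
print("side rack corner",onplane(s,S(198,587),0),onplane(s,S(299,568),0),onplane(s,S(110,452),0.01))
# rack guess
c=(onplane(t,T(253,556),.012)+onplane(t,T(548,465),.012))/2
print("centre",c)
for y in (-.072,0,.072):
  for z in (.164,.204):
    X=c+[0,y,0];X[2]=z; print(y,z,proj(t,X)*1, (proj(t,X)[0]-[180,110])*3, (proj(s,X)[0]-[240,130])*2.95)
```

```text
L [ 0.6156 -0.1942  0.21  ] [ 0.6165 -0.1936  0.2072] [np.float64(0.00013064464600798446), np.float64(0.00013064464600786777)]
R [ 0.6171 -0.3402  0.21  ] [ 0.6183 -0.3402  0.2066] [np.float64(4.3059172817356144e-05), np.float64(4.305917281737517e-05)]
low [ 0.5217 -0.2836  0.14  ] [ 0.5225 -0.2835  0.1373] [np.float64(0.00012780099452149038), np.float64(0.00012780099452155866)]
uprail ends [ 0.6145 -0.134   0.21  ] [ 0.6179 -0.4043  0.21  ]
lowrail ends [ 0.5186 -0.1353  0.14  ] [ 0.5236 -0.4099  0.14  ]
stand base front corners [ 0.4839 -0.1255  0.016 ] [ 0.4882 -0.4242  0.016 ]
rack corners [array([ 0.3857, -0.2212,  0.012 ]), array([ 0.378 , -0.4277,  0.012 ]), array([ 0.4509, -0.4325,  0.012 ])]
side rack corner [ 0.3808 -0.426   0.    ] [ 0.4525 -0.4291  0.    ] [ 0.385  -0.2332  0.01  ]
centre [ 0.4183 -0.3268  0.012 ]
-0.072 0.164 [[352.6234 272.9841]] [517.8702 488.9523] [236.289  333.0211]
-0.072 0.204 [[354.3758 270.6639]] [523.1275 481.9916] [236.7142 274.1298]
0 0.164 [[313.0701 272.9915]] [399.2104 488.9745] [195.1852 296.472 ]
0 0.204 [[312.8514 270.6733]] [398.5541 482.0198] [195.0009 240.5195]
0.072 0.164 [[273.5732 272.9907]] [280.7195 488.972 ] [158.5858 263.9273]
0.072 0.204 [[271.3891 270.6742]] [274.1674 482.0225] [157.9253 210.6508]
```

Emit:
carry_out(
  targets=[
    [[8.5, 0, 0, -2, -0.114], [8.5, 0, 0, -2, -0.114], [8.5, 0, 0, -2, -0.114], [8.5, 0, 0, -2, -0.114], [8.5, -4, 0, 0, 0], [8.5, -4, 0, 0, 0], [8.5, -4, 0, 0, 0], [8.5, -4, 0, 0, 0], [8.5, -4, 0, 0, 0], [8.5, -4, 0, 0, 0]],
  ],
)

```text
t: 1.18
ee_pos: [0.2331, 0.2339, 0.312]
tcp_rot: [-180.0, 0.1, 92.7]
ft_force: [2.7, -0.3, 1.6]
finger_gap: 0.996
```

Emit:
carry_out(
  targets=[
    [[8.5, -3.3, 2, 0, 0.004], [8.5, -3.3, 2, 0, 0.004], [8.5, -3.3, 2, 0, 0.004], [8.5, -3.3, 2, 0, 0.004], [8.5, -3.3, 2, 0, 0.004], [8.5, -3.3, 2, 0, 0.004], [8.5, -3.3, 2, 0, 0.004], [8.5, 0, 0, -4, 0], [8.5, 0, 0, -4, 0], [8.5, 0, 0, -4, 0], [8.5, 0, 0, -4, 0], [8.5, 0, 0, -4, 0]],
  ],
)

```text
t: 2.18
ee_pos: [0.3785, -0.0152, 0.5145]
tcp_rot: [-179.7, -0.1, 90.4]
ft_force: [0.5, -0.4, 0.3]
finger_gap: 0.994
```

```bash
python3 -c "
from h import *
print(robot.sense())"
```

```text
{'t': 2.1833, 'joint_pos': array([-2.32350627e+00,  3.48761609e+00,  2.90692175e+01,  1.15916268e+02,
        3.45996934e-02, -2.70427041e+00]), 'joint_vel': array([-8.53072155e-01,  2.51402498e+01,  1.07708559e+02,  8.21156218e+01,
       -5.49193420e-02, -1.21268857e-01]), 'joint_torque': array([-1.97721343e-01, -4.19471705e+01,  2.11284363e+01, -2.93570660e+00,
       -1.66171440e-02, -5.69718482e-03]), 'ee_pos': array([ 0.37847897, -0.01517139,  0.51447447]), 'tcp_rot': array([-1.79667338e+02, -5.03503772e-02,  9.03805169e+01]), 'ft_force': array([ 0.51751962, -0.3576358 ,  0.26030646]), 'moment': array([-0.04507136, -0.06902139, -0.01991565]), 'finger_gap': 0.9936953717673057}
```

Emit:
carry_out(
  targets=[
    [[8.5, 0, 0, -2, 0.003], [8.5, 0, 0, -2, 0.003], [8.5, 0, 0, -2, 0], [8.5, 0, 0, -1.5, 0], [8.5, 0, 0, -1.5, 0], [8.5, 0, 0, -1.5, 0]],
  ],
)

```text
t: 2.68
ee_pos: [0.3769, -0.0157, 0.5999]
tcp_rot: [177.9, 0.1, 89.9]
ft_force: [-0.6, 0.7, -0.7]
finger_gap: 0.994
```

```bash
python3 -c "
from h import *
print(robot.sense())"
```

```text
{'t': 2.6833, 'joint_pos': array([-2.41338208e+00,  8.33991248e+00,  5.03468052e+01,  1.29883952e+02,
        3.37267068e-02, -2.35472019e+00]), 'joint_vel': array([ 3.97719466e-03, -3.31603647e+00,  5.35172569e+00,  4.61396219e-01,
       -3.05074699e-02,  8.55991478e-02]), 'joint_torque': array([-1.05647123e-02, -3.58509350e+01,  2.55028725e+01, -7.39756376e-01,
        1.35889040e-03,  1.19626369e-03]), 'ee_pos': array([ 0.37688278, -0.01570349,  0.59987447]), 'tcp_rot': array([1.77877466e+02, 5.35282251e-02, 8.99409714e+01]), 'ft_force': array([-0.6096706 ,  0.67642057, -0.7402577 ]), 'moment': array([ 0.01474228,  0.08381007, -0.00311069]), 'finger_gap': 0.9942651744376744}
```

Emit:
carry_out(
  targets=[
    [[8.5, 0, -2.5, -3, 0], [8.5, 0, -2.5, -3, 0], [8.5, 0, -2.5, -3, 0], [8.5, 0, -2.5, -3, 0], [8.5, 0, -2.5, -3, 0], [8.5, 0, -2.5, -3, 0]],
  ],
)

```text
t: 3.18
ee_pos: [0.2149, -0.0149, 0.6279]
tcp_rot: [172.3, 0.4, 90.0]
ft_force: [-0.3, -0.1, 1.3]
finger_gap: 0.998
```

```bash
python3 -c "
from h import *
print(robot.sense()['joint_pos'])"
```

```text
[ -4.22300756  -9.3603473   38.26590241 129.90097869   0.18350276
  -4.19413953]
```

Emit:
carry_out(
  targets=[
    [[8.5, 0, 0.2, -4.1, 0], [8.5, 0, 0.2, -4.1, 0], [8.5, 0, 0.2, -4.1, 0], [8.5, 0, 0.2, -4.1, 0], [8.5, 0, 0.2, -4.1, 0], [8.5, 0, 0.2, -4.1, 0]],
  ],
)

```text
t: 3.68
ee_pos: [0.2085, -0.0134, 0.6788]
tcp_rot: [162.3, 1.1, 89.8]
ft_force: [-0.1, 0.1, 0.4]
finger_gap: 0.997
```

```bash
python3 -c "
from h import *
print(robot.sense()['joint_pos'])"
```

```text
[-3.76131138e+00 -1.18994348e+01  4.57291378e+01  1.29873665e+02
  6.29728369e-02 -3.70432601e+00]
```

Emit:
carry_out(
  targets=[
    [[8.5, 0.3, 1.2, -3.9, 0], [8.5, 0.3, 1.2, -3.9, 0], [8.5, 0.3, 1.2, -3.9, 0], [8.5, 0.3, 1.2, -3.9, 0], [8.5, 0.3, 1.2, -3.9, 0], [8.5, 0.3, 1.2, -3.9, 0], [8.5, 0, 1.7, -3.7, 0], [8.5, 0, 1.7, -3.7, 0], [8.5, 0, 1.7, -3.7, 0], [8.5, 0, 1.7, -3.7, 0]],
  ],
)

```text
t: 4.52
ee_pos: [0.2389, -0.0018, 0.7828]
tcp_rot: [145.1, 0.6, 90.2]
ft_force: [0.1, 1.0, 0.5]
finger_gap: 0.995
```

```bash
python3 -c "
from h import *
print(robot.sense()['joint_pos'])"
```

```text
[  0.19917912  -9.65693626  65.11342412 129.87928763  -0.48820982
  -0.29568807]
```

Emit:
carry_out(
  targets=[
    [[8.5, 0, 2.2, -3.5, 0], [8.5, 0, 2.2, -3.5, 0], [8.5, 0, 2.2, -3.5, 0], [4.5, 0, 0, 0, 0]],
  ],
)

```text
t: 4.85
ee_pos: [0.2461, -0.0019, 0.8166]
tcp_rot: [139.6, 0.6, 90.2]
ft_force: [-0.5, 0.2, 0.5]
finger_gap: 0.876
```

```bash
cat >> h.py <<'E'
def go(*way,jaw=None):
    "tool-axis shifts (cm) between waypoints of TCP; orientation kept"
    s=robot.sense();Rm=rot(s["tcp_rot"]);p=s["ee_pos"]
    print("now",p.round(4),s["tcp_rot"].round(2),"F",s["ft_force"].round(1),"z_tool",Rm[:,2].round(3))
    for w in way:
        d=Rm.T@(np.array(w)-p)*100;n=max(1,int(np.ceil(np.linalg.norm(d)/4)))
        print(w,"total",d.round(2),"rows",n,"each",(d/n).round(2));p=np.array(w)
def grasp():
    s=robot.sense();return s["ee_pos"]-.019*rot(s["tcp_rot"])[:,2]
E
python3 -c "
from h import *
print(robot.sense()['joint_pos'])
go((.36,-.2,.5),(.37,-.375,.30))"
```

```text
[ -0.14066421  -8.53183963  71.76487364 129.89591098  -0.23384156
  -0.59952753]
now [ 0.2461 -0.0019  0.8166] [139.6    0.57  90.16] F [-0.5  0.2  0.5] z_tool [ 0.648 -0.006 -0.762]
(0.36, -0.2, 0.5) total [-19.53 -12.02  31.6 ] rows 10 each [-1.95 -1.2   3.16]
(0.37, -0.375, 0.3) total [-17.3  -12.35  15.98] rows 7 each [-2.47 -1.76  2.28]
```

Emit:
carry_out(
  targets=[
    [[4, -2, -1.2, 3.2, 0], [4, -2, -1.2, 3.2, 0], [4, -2, -1.2, 3.2, 0], [4, -2, -1.2, 3.2, 0], [4, -2, -1.2, 3.2, 0], [4, -2, -1.2, 3.2, 0], [4, -2, -1.2, 3.2, 0], [4, -2, -1.2, 3.2, 0], [4, -2, -1.2, 3.2, 0], [4, -2, -1.2, 3.2, 0], [4, 0, 0, 0, 0]],
  ],
)

```text
t: 5.77
ee_pos: [0.3453, -0.1726, 0.5325]
tcp_rot: [140.5, 0.1, 90.7]
ft_force: [-0.2, 0.1, -0.5]
finger_gap: 0.467
```

```bash
python3 -c "
from h import *
print(robot.sense()['joint_pos'])
go((.33,-.38,.33))"
```

```text
[-49.32927127 -20.25247992  -0.13819347  82.18189248  29.15202777
 -42.69016044]
now [ 0.3453 -0.1726  0.5325] [1.405e+02 7.000e-02 9.074e+01] F [-0.2  0.1 -0.5] z_tool [ 0.636  0.007 -0.772]
(0.33, -0.38, 0.33) total [-20.7  -14.29  14.5 ] rows 8 each [-2.59 -1.79  1.81]
```

Emit:
carry_out(
  targets=[
    [[4, -2.3, -1.5, 2.4, 0], [4, -2.3, -1.5, 2.4, 0], [4, -2.3, -1.5, 2.4, 0], [4, -2.3, -1.5, 2.4, 0], [4, -2.3, -1.5, 2.4, 0], [4, -2.3, -1.5, 2.4, 0], [4, -2.3, -1.5, 2.4, 0], [4, 0, 0, 0, 0]],
  ],
)

```text
t: 6.43
ee_pos: [0.3739, -0.3366, 0.3303]
tcp_rot: [140.5, -0.1, 90.8]
ft_force: [-0.6, 0.7, -1.0]
finger_gap: 0.469
```

```bash
python3 -c "
from h import *
print(robot.sense()['joint_pos'])
go((.34,-.35,.33))
f=cam('wrist');cv2.imwrite('pics/w1.png',f['color'][:,:,::-1])
import pickle;pickle.dump(f,open('w1.pkl','wb'))
"
```

```text
[-62.2567363   -5.5584949  -18.97708473  56.22139213  34.60321548
 -56.6332328 ]
now [ 0.3739 -0.3366  0.3303] [ 1.4051e+02 -1.3000e-01  9.0830e+01] F [-0.6  0.7 -1. ] z_tool [ 0.636  0.011 -0.772]
(0.34, -0.35, 0.33) total [-1.29 -2.65 -2.15] rows 1 each [-1.29 -2.65 -2.15]
```

View pics/w1.png

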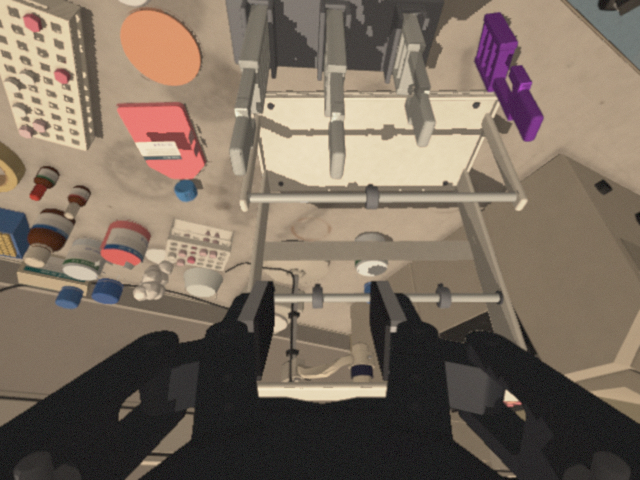

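```bash
python3 -c "
from h import *
import pickle;f=pickle.load(open('w1.pkl','rb'))
for n,uv,z in [('R',(237,174),.204),('M',(337,176),.204),('S',(427,143),.164)]:
    print(n,onplane(f,uv,z))
# predicted from rack guess
for X in [(.4156+.013,-.399,.204),(.418+.013,-.327,.204),(.421+.013,-.255,.164)]: print(proj(f,np.array(X)))
for n,uv,z in [('cL',(444,297),.21),('cR',(318,296),.21),('low',(373,197),.14),('clow rail ends',(250,199),.14),('',(517,199),.14)]: print(n,onplane(f,uv,z))
"
```

```text
R [ 0.42571399 -0.39811374  0.204     ]
M [ 0.42681856 -0.32404471  0.204     ]
S [ 0.42870196 -0.24963542  0.164     ]
[[236.48743053 176.7777579 ]]
[[332.81674   179.9369675]]
[[418.88982471 148.03476166]]
cL [ 0.61537145 -0.19098464  0.21      ]
cR [ 0.61457143 -0.33704651  0.21      ]
low [ 0.52160648 -0.2795538   0.14      ]
clow rail ends [ 0.52635991 -0.41031332  0.14      ]
 [ 0.52331575 -0.12614586  0.14      ]
```

```bash
python3 -c "
from h import *
go((.375,-.3985,.24),(.426,-.3985,.1775))
"
```

```text
now [ 0.374  -0.3356  0.3327] [ 1.4043e+02 -9.0000e-02  9.0840e+01] F [0.5 0.2 0.8] z_tool [ 0.637  0.011 -0.771]
(0.375, -0.3985, 0.24) total [-6.3  -5.9   7.14] rows 3 each [-2.1  -1.97  2.38]
(0.426, -0.3985, 0.1775) total [-0.08 -0.05  8.07] rows 3 each [-0.03 -0.02  2.69]
```

Emit:
carry_out(
  targets=[
    [[4, -2.1, -2, 2.3, 0], [4, -2.1, -2, 2.3, 0], [4, -2.1, -2, 2.3, 0], [4, 0, 0, 0.5, 0], [4, 0, 0, 0, 0]],
  ],
)

```text
t: 6.9
ee_pos: [0.3789, -0.4015, 0.2421]
tcp_rot: [140.1, 0.3, 91.0]
ft_force: [0.7, 0.9, -0.1]
finger_gap: 0.471
```

```bash
python3 -c "
from h import *
go((.426,-.3985,.1775))
print(robot.sense()['joint_pos'])
"
```

```text
now [ 0.3789 -0.4015  0.2421] [140.13   0.27  90.97] F [ 0.7  0.9 -0.1] z_tool [ 0.641  0.007 -0.767]
(0.426, -0.3985, 0.1775) total [ 0.25 -0.52  7.98] rows 2 each [ 0.13 -0.26  3.99]
[-65.7072255    3.43519862 -23.52373175  44.51513707  35.96300128
 -60.71879557]
```

Emit:
carry_out(
  targets=[
    [[4, 0.1, -0.15, 2.2, 0], [4, 0.1, -0.15, 2.2, 0], [4, 0.05, -0.15, 2.2, 0], [4, 0, -0.05, 1.4, 0], [4, 0, 0, 0, 0]],
  ],
)

```text
t: 7.32
ee_pos: [0.4313, -0.3989, 0.1869]
tcp_rot: [139.7, 0.8, 91.0]
ft_force: [-1.5, -0.1, 0.1]
finger_gap: 0.468
```

```bash
python3 -c "
from h import *
go((.426,-.3985,.1775))
f=cam('wrist');crop(f,160,480,120,420,2,'pics/w2.png')
"
```

```text
now [ 0.4313 -0.3989  0.1869] [139.73   0.81  91.05] F [-1.5 -0.1  0.1] z_tool [ 0.646  0.001 -0.763]
(0.426, -0.3985, 0.1775) total [ 0.06 -1.01  0.37] rows 1 each [ 0.06 -1.01  0.37]
```

View pics/w2.png

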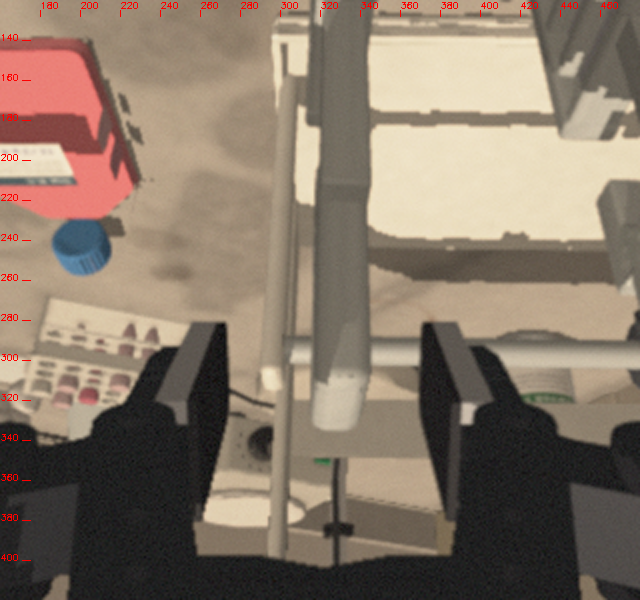

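Emit:
carry_out(
  targets=[
    [[4, 0.05, -0.8, 0.3, 0], [4, 0, -0.3, 0.1, 0], [0, 0, 0, 0, 0], [0, 0, 0, 0, 0], [0, 0, 0, 0, 0], [0, 0, 0, 0, 0], [0, 0, 0, 0, 0], [0, 0, 0, 0, 0]],
  ],
)

```text
t: 8.03
ee_pos: [0.4241, -0.3977, 0.1837]
tcp_rot: [139.4, 0.9, 91.1]
ft_force: [1.5, 1.8, -0.3]
finger_gap: 0.102
```

```bash
python3 -c "
from h import *
go((.426,-.3985,.1775)); print(grasp(), robot.sense()['finger_gap'])
"
```

```text
now [ 0.4241 -0.3977  0.1837] [139.43   0.91  91.07] F [ 1.5  1.8 -0.3] z_tool [ 0.65  0.   -0.76]
(0.426, -0.3985, 0.1775) total [-0.08 -0.26  0.59] rows 1 each [-0.08 -0.26  0.59]
[ 0.41178212 -0.39765335  0.19811988] 0.10192222301504383
```

Emit:
carry_out(
  targets=[
    [[0, 0, 0.8, -0.9, 0], [0, 0, 1, -1.15, 0], [0, 0, 1, -1.15, 0], [0, 0, 1.6, -1.9, 0], [0, 0, 2.3, -2.7, 0], [0, 0, 2.3, -2.7, 0], [0, 0, 2.3, -2.7, 0], [0, 0, 0.7, -0.8, 0], [0, 0, 0, 0, 0]],
  ],
)

```text
t: 8.78
ee_pos: [0.4226, -0.3969, 0.3733]
tcp_rot: [139.9, 1.1, 90.9]
ft_force: [0.6, -1.1, -2.3]
finger_gap: 0.107
```

```bash
python3 -c "
from h import *
s=robot.sense();print(s['joint_pos'],s['finger_gap'],grasp())
go((.565,-.32,.345))
f=cam('side');crop(f,240,440,120,330,2.8,'pics/s2.png')
"
```

```text
[-60.34844103   0.50400802  -7.68159338  58.91377207  33.85462077
 -54.61317799] 0.10743045298459276 [ 0.41037051 -0.39679233  0.38780141]
now [ 0.4226 -0.3969  0.3733] [139.92   1.15  90.9 ] F [ 0.6 -1.1 -2.3] z_tool [ 0.644 -0.005 -0.765]
(0.565, -0.32, 0.345) total [ 7.52  9.26 11.29] rows 5 each [1.5  1.85 2.26]
```

View pics/s2.png

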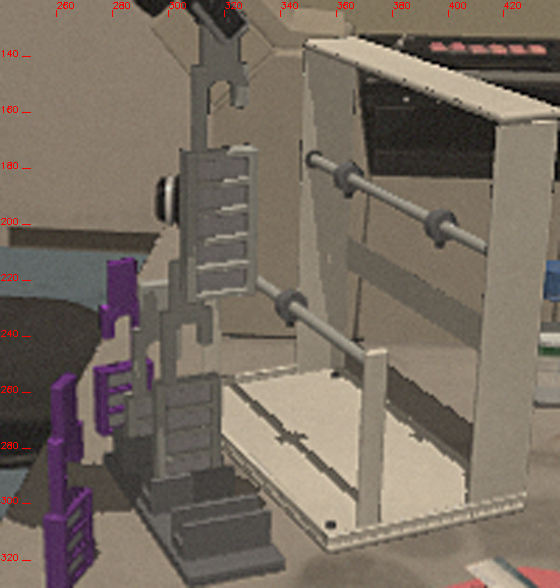

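```bash
python3 -c "
from h import *
f=cam('side')
for p in [(187,305),(257,290),(181,152),(256,146)]:
    print(onplane(f,(240+p[0]/2.8,120+p[1]/2.8),-.405,1))
print(robot.sense()['ee_pos'])
"
```

```text
[ 0.38898796 -0.405       0.19822964]
[ 0.4391094  -0.405       0.20202067]
[ 0.3852188  -0.405       0.30121343]
[ 0.43679987 -0.405       0.30040877]
[ 0.42224393 -0.39622484  0.37031257]
```

```bash
python3 -c "
from h import *
go((.4235,-.3975,.230),(.424,-.3977,.186))
"
```

```text
now [ 0.4222 -0.3962  0.3703] [140.01   0.97  90.9 ] F [-1.1 -0.6 -1.5] z_tool [ 0.643 -0.003 -0.766]
(0.4235, -0.3975, 0.23) total [ 0.11 -8.92 10.83] rows 4 each [ 0.03 -2.23  2.71]
(0.424, -0.3977, 0.186) total [ 0.05 -2.79  3.4 ] rows 2 each [ 0.03 -1.39  1.7 ]
```

Emit:
carry_out(
  targets=[
    [[0, 0, -2.2, 2.7, 0], [0, 0, -2.2, 2.7, 0], [0, 0, -2.2, 2.7, 0], [0, -0.1, -1.6, 1.9, 0], [0, 0, 0, 0, 0]],
  ],
)

```text
t: 9.3
ee_pos: [0.4215, -0.3976, 0.2294]
tcp_rot: [140.3, 0.8, 90.8]
ft_force: [-0.7, 1.6, -1.8]
finger_gap: 0.103
```

```bash
python3 -c "
from h import *
go((.424,-.3977,.2),(.424,-.3977,.186))
"
```

```text
now [ 0.4215 -0.3976  0.2294] [140.29   0.82  90.84] F [-0.7  1.6 -1.8] z_tool [ 0.639 -0.002 -0.769]
(0.424, -0.3977, 0.2) total [ 0.03 -1.68  2.42] rows 1 each [ 0.03 -1.68  2.42]
(0.424, -0.3977, 0.186) total [ 0.02 -0.89  1.08] rows 1 each [ 0.02 -0.89  1.08]
```

Emit:
carry_out(
  targets=[
    [[0, 0, -0.8, 1.2, 0], [0, 0, -0.8, 1.2, 0], [0, 0, -0.45, 0.6, 0], [0, 0, -0.35, 0.5, 0], [0, 0, 0, 0, 0]],
  ],
)

```text
t: 9.72
ee_pos: [0.4287, -0.3964, 0.1898]
tcp_rot: [139.6, 0.6, 91.1]
ft_force: [-0.2, 1.2, -1.5]
finger_gap: 0.102
```

```bash
python3 -c "
from h import *
go((.424,-.3977,.186))
"
```

```text
now [ 0.4287 -0.3964  0.1898] [139.65   0.6   91.07] F [-0.2  1.2 -1.5] z_tool [ 0.648  0.004 -0.762]
(0.424, -0.3977, 0.186) total [-0.11 -0.61 -0.02] rows 1 each [-0.11 -0.61 -0.02]
```

Emit:
carry_out(
  targets=[
    [[4, 0, 0, 0, 0], [4, 0, 0, 0, 0], [4, 0, 0, 0, 0], [4, 0, 0, 0, 0], [4, 0, -0.9, 0.4, 0], [4, 0, -0.7, 0.3, 0], [4, 0, 0, 0, 0]],
  ],
)

```text
t: 10.3
ee_pos: [0.4207, -0.3996, 0.1756]
tcp_rot: [139.6, 1.0, 91.0]
ft_force: [-0.5, 0.2, -0.6]
finger_gap: 0.47
```

```bash
python3 -c "
from h import *
go((.421,-.3965,.1765))
f=cam('wrist');crop(f,160,480,120,420,2,'pics/w3.png')
"
```

```text
now [ 0.4207 -0.3996  0.1756] [139.62   1.01  91.04] F [-0.5  0.2 -0.6] z_tool [ 0.648 -0.002 -0.762]
(0.421, -0.3965, 0.1765) total [ 0.31  0.09 -0.05] rows 1 each [ 0.31  0.09 -0.05]
```

View pics/w3.png

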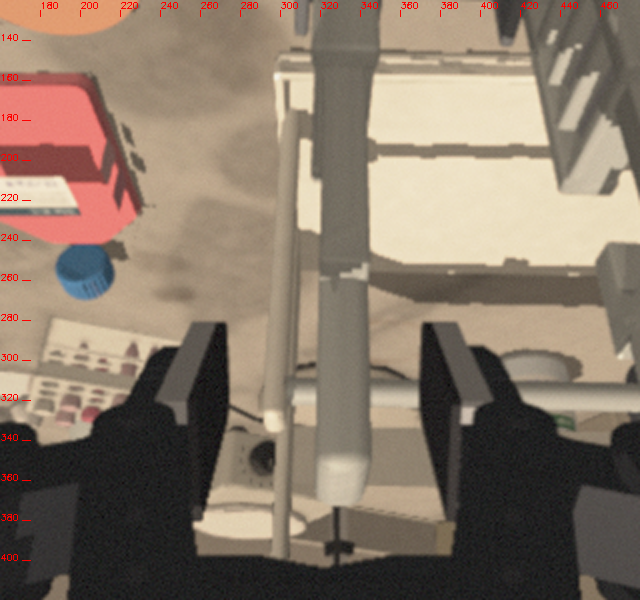

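```bash
python3 -c "
from h import *
f=cam('wrist')
print(onplane(f,(330,371),.204),onplane(f,(330,348.5),.204),grasp(),robot.sense()['ee_pos'])
"
```

```text
[ 0.42604441 -0.39575185  0.204     ] [ 0.3981094  -0.39677266  0.204     ] [ 0.40888562 -0.3998454   0.19098898] [ 0.42120487 -0.39988289  0.17652404]
```

Emit:
carry_out(
  targets=[
    [[0, 0.25, 0, 0, 0], [0, 0, 0, 0, 0], [0, 0, 0, 0, 0], [0, 0, 0, 0, 0], [0, 0, 0, 0, 0], [0, 0, 0, 0, 0], [0, 0, 0, 0, 0]],
  ],
)

```text
t: 10.98
ee_pos: [0.4213, -0.3958, 0.1767]
tcp_rot: [139.6, 0.9, 91.1]
ft_force: [-0.4, 1.5, 0.6]
finger_gap: 0.106
```

```bash
python3 -c "
from h import *
go(); print(grasp(), robot.sense()['finger_gap'])
"
```

```text
now [ 0.4213 -0.3958  0.1767] [139.56   0.86  91.06] F [-0.4  1.5  0.6] z_tool [ 0.649  0.001 -0.761]
[ 0.40896894 -0.39576666  0.19113251] 0.10603782235456945
```

Emit:
carry_out(
  targets=[
    [[0, 0, 0.8, -0.9, 0], [0, 0, 1, -1.15, 0], [0, 0, 1.3, -1.5, 0], [0, 0, 1.6, -1.9, 0], [0, 0, 2.3, -2.7, 0], [0, 0, 2.3, -2.7, 0], [0, 0, 2, -2.4, 0], [0, 0, 0.7, -0.8, 0], [0, 0, 0, 0, 0]],
  ],
)

```text
t: 11.73
ee_pos: [0.4201, -0.3938, 0.3661]
tcp_rot: [140.0, 1.0, 91.0]
ft_force: [0.8, -0.2, -1.1]
finger_gap: 0.101
```

```bash
python3 -c "
from h import *
go((.545,-.322,.375),(.583,-.322,.375))
"
```

```text
now [ 0.4201 -0.3938  0.3661] [140.03   0.96  90.96] F [ 0.8 -0.2 -1.1] z_tool [ 0.643 -0.002 -0.766]
(0.545, -0.322, 0.375) total [ 6.95 10.31  7.33] rows 4 each [1.74 2.58 1.83]
(0.583, -0.322, 0.375) total [-0.06  2.91  2.44] rows 1 each [-0.06  2.91  2.44]
```

Emit:
carry_out(
  targets=[
    [[0, 1.4, 2, 1.4, 0], [0, 1.4, 2.1, 1.4, 0], [0, 1.4, 2.1, 1.5, 0], [0, 1.4, 2.1, 1.5, 0], [0, 1.3, 2.1, 1.5, 0], [0, 0, 1.5, 1.2, 0], [0, 0, 1, 0.8, 0], [0, 0, 0, 0, 0], [0, 0, 0, 0, 0]],
  ],
)

```text
t: 12.48
ee_pos: [0.582, -0.3212, 0.3661]
tcp_rot: [140.5, 0.9, 90.6]
ft_force: [-1.3, 0.3, -1.2]
finger_gap: 0.097
```

```bash
python3 -c "
from h import *
go((.583,-.322,.375),(.583,-.322,.262))
f=cam('side');crop(f,300,480,100,290,3,'pics/s3.png')
"
```

```text
now [ 0.582  -0.3212  0.3661] [140.54   0.88  90.62] F [-1.3  0.3 -1.2] z_tool [ 0.636 -0.005 -0.772]
(0.583, -0.322, 0.375) total [-0.09  0.64 -0.62] rows 1 each [-0.09  0.64 -0.62]
(0.583, -0.322, 0.262) total [ 0.17 -7.18  8.72] rows 3 each [ 0.06 -2.39  2.91]
```

View pics/s3.png

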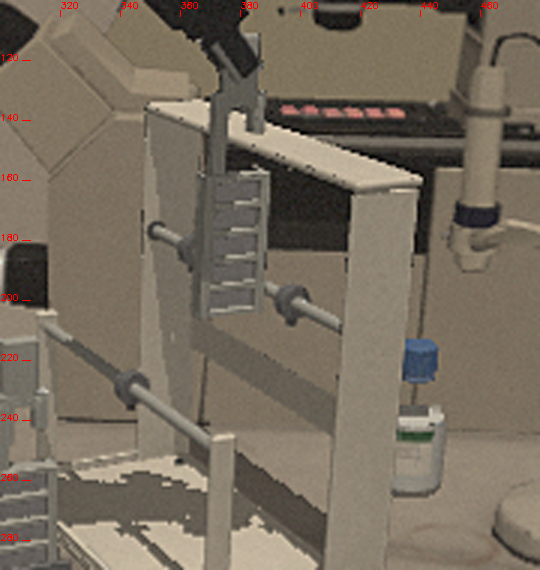

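```bash
python3 -c "
from h import *
f=cam('side'); e=robot.sense()['ee_pos'];print(e)
for p in [(199,314),(208,314),(262,304),(202,176),(211,176),(267,170)]:
    print(p,onplane(f,(300+p[0]/3,100+p[1]/3),e[1]-.008,1))
for p,z in [((187,248),.21),((292,303),.21)]:
    t=(300+p[0]/3,100+p[1]/3)
    print(onplane(f,t,.6165,0))
h=e+[-.0075,0,-.0257]
for dx in (-.025,.025):
  for dz in (-.139,-.039): print((proj(f,h+[dx,-.008,dz])-[300,100])*3)
"
```

```text
[ 0.58138746 -0.32175862  0.36646992]
(199, 314) [ 0.55072598 -0.32975862  0.2036596 ]
(208, 314) [ 0.55775714 -0.32975862  0.2028442 ]
(262, 304) [ 0.60031899 -0.32975862  0.20524674]
(202, 176) [ 0.54876357 -0.32975862  0.30014912]
(211, 176) [ 0.55555722 -0.32975862  0.29961571]
(267, 170) [ 0.59840179 -0.32975862  0.3003901 ]
[ 0.6165     -0.1827735   0.20648362]
[ 0.6165     -0.34311457  0.20803187]
[[196.52084138 316.91630439]]
[[202.26053518 173.58506221]]
[[259.95035413 308.97062952]]
[[267.73430441 167.93624973]]
```

Emit:
carry_out(
  targets=[
    [[0, 0, -1.8, 2.3, 0], [0, 0, -1.8, 2.3, 0], [0, 0, -1.8, 2.3, 0], [0, 0, -1, 1.3, 0], [0, 0, -0.2, 0.3, 0], [0, 0, 0, 0, 0]],
  ],
)

```text
t: 13.08
ee_pos: [0.5797, -0.3284, 0.2573]
tcp_rot: [140.4, 1.1, 90.1]
ft_force: [0.1, -0.8, -1.0]
finger_gap: 0.106
```

```bash
python3 -c "
from h import *
go((.582,-.323,.262),(.603,-.323,.262),(.6235,-.323,.262))
"
```

```text
now [ 0.5797 -0.3284  0.2573] [140.37   1.09  90.08] F [ 0.1 -0.8 -1. ] z_tool [ 0.638 -0.014 -0.77 ]
(0.582, -0.323, 0.262) total [ 0.53  0.49 -0.22] rows 1 each [ 0.53  0.49 -0.22]
(0.603, -0.323, 0.262) total [-0.    1.62  1.34] rows 1 each [-0.    1.62  1.34]
(0.6235, -0.323, 0.262) total [-0.    1.58  1.31] rows 1 each [-0.    1.58  1.31]
```

Emit:
carry_out(
  targets=[
    [[0, 0.6, 0.5, -0.2, 0], [0, 0.2, 1, 0.8, 0], [0, 0, 0.8, 0.6, 0], [0, 0, 0, 0, 0]],
  ],
)

```text
t: 13.42
ee_pos: [0.6071, -0.3221, 0.2688]
tcp_rot: [140.1, 1.3, 89.9]
ft_force: [0.9, 0.5, -1.4]
finger_gap: 0.103
```

```bash
python3 -c "
from h import *
go((.6235,-.323,.262))
"
```

```text
now [ 0.6071 -0.3221  0.2688] [140.07   1.29  89.88] F [ 0.9  0.5 -1.4] z_tool [ 0.642 -0.019 -0.767]
(0.6235, -0.323, 0.262) total [-0.07  0.82  1.58] rows 1 each [-0.07  0.82  1.58]
```

Emit:
carry_out(
  targets=[
    [[0, -0.05, -0.5, 0.6, 0], [0, 0, 0.6, 0.7, 0], [0, 0, 0.3, 0.35, 0], [0, 0, 0, 0, 0]],
  ],
)

```text
t: 13.75
ee_pos: [0.6241, -0.3226, 0.2607]
tcp_rot: [139.9, 1.4, 90.0]
ft_force: [0.4, -0.8, -1.4]
finger_gap: 0.101
```

```bash
python3 -c "
from h import *
go((.6235,-.323,.260),(.6235,-.323,.2375))
"
```

```text
now [ 0.6241 -0.3226  0.2607] [139.87   1.43  90.  ] F [ 0.4 -0.8 -1.4] z_tool [ 0.644 -0.019 -0.764]
(0.6235, -0.323, 0.26) total [-0.04 -0.09  0.02] rows 1 each [-0.04 -0.09  0.02]
(0.6235, -0.323, 0.2375) total [ 0.06 -1.45  1.72] rows 1 each [ 0.06 -1.45  1.72]
```

Emit:
carry_out(
  targets=[
    [[0, 0, -0.6, 0.7, 0], [0, 0, -0.5, 0.6, 0], [0, 0, -0.15, 0.2, 0], [0, 0, 0, 0, 0]],
  ],
)

```text
t: 14.08
ee_pos: [0.624, -0.3228, 0.2379]
tcp_rot: [140.0, 1.4, 90.0]
ft_force: [-0.0, 1.4, -1.5]
finger_gap: 0.099
```

```bash
python3 -c "
from h import *
go((.6235,-.3265,.2375))
f=cam('wrist');crop(f,180,480,180,450,2.1,'pics/w4.png')
cv2.imwrite('pics/side4.png',cam('side')['color'][:,:,::-1])
"
```

```text
now [ 0.624  -0.3228  0.2379] [139.97   1.38  90.01] F [-0.   1.4 -1.5] z_tool [ 0.643 -0.018 -0.765]
(0.6235, -0.3265, 0.2375) total [-0.36 -0.07  0.01] rows 1 each [-0.36 -0.07  0.01]
```

View pics/w4.png

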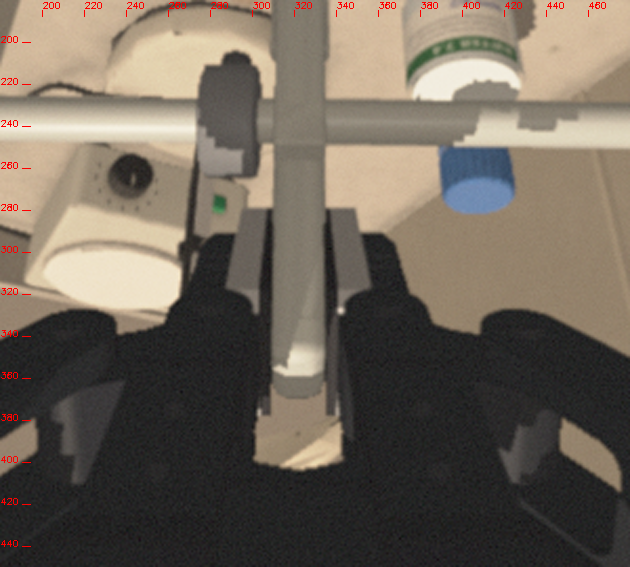

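Emit:
carry_out(
  targets=[
    [[0, -0.15, 0, 0, 0], [0, -0.12, 0, 0, 0], [0, 0, 0, 0, 0]],
  ],
)

```text
t: 14.43
ee_pos: [0.6242, -0.3263, 0.2396]
tcp_rot: [139.9, 1.4, 90.0]
ft_force: [-0.8, 0.6, -2.3]
finger_gap: 0.106
```

```bash
python3 -c "
from h import *
go((.6235,-.3265,.2365))
f=cam('wrist');g=cv2.cvtColor(f['color'],cv2.COLOR_RGB2GRAY)
for v in (230,236,242): print(v,g[v,268:345:1].tolist())
"
```

```text
now [ 0.6242 -0.3263  0.2396] [139.88   1.44  90.  ] F [-0.8  0.6 -2.3] z_tool [ 0.644 -0.019 -0.764]
(0.6235, -0.3265, 0.2365) total [-0.02 -0.26  0.19] rows 1 each [-0.02 -0.26  0.19]
230 [176, 174, 176, 177, 177, 177, 176, 178, 177, 173, 173, 176, 171, 150, 108, 87, 87, 90, 88, 89, 89, 88, 90, 88, 92, 91, 93, 91, 90, 92, 92, 90, 90, 90, 93, 88, 93, 90, 91, 86, 78, 74, 93, 113, 121, 122, 125, 123, 126, 125, 122, 122, 124, 119, 124, 125, 124, 123, 123, 122, 121, 125, 123, 127, 123, 118, 118, 126, 131, 128, 127, 129, 126, 129, 129, 126, 129]
236 [230, 230, 229, 231, 230, 230, 228, 228, 229, 230, 230, 228, 224, 177, 109, 88, 87, 88, 91, 93, 89, 92, 91, 90, 93, 92, 92, 92, 94, 94, 95, 94, 96, 93, 94, 95, 95, 93, 91, 90, 83, 81, 101, 115, 120, 122, 123, 122, 127, 122, 121, 124, 124, 125, 125, 125, 122, 125, 123, 120, 125, 122, 122, 123, 120, 117, 115, 125, 133, 134, 134, 132, 132, 131, 136, 135, 135]
242 [212, 209, 209, 212, 212, 211, 211, 208, 210, 211, 211, 211, 208, 180, 119, 89, 83, 87, 84, 88, 87, 86, 85, 86, 85, 87, 90, 86, 87, 87, 88, 88, 90, 88, 89, 92, 91, 91, 90, 85, 79, 79, 108, 119, 125, 119, 122, 123, 125, 124, 127, 124, 126, 124, 125, 123, 123, 122, 121, 123, 122, 123, 122, 123, 121, 119, 109, 112, 114, 114, 120, 115, 117, 117, 115, 114, 114]
```

Emit:
carry_out(
  targets=[
    [[0, 0, -0.15, 0.2, 0], [0, 0, -0.1, 0.1, 0], [0, 0, 0, 0, 0]],
  ],
)

```text
t: 14.73
ee_pos: [0.6245, -0.3263, 0.2363]
tcp_rot: [139.8, 1.5, 90.0]
ft_force: [0.5, 0.3, -1.4]
finger_gap: 0.106
```

```bash
python3 -c "
from h import *
go((.6235,-.3265,.2365))
"
```

```text
now [ 0.6245 -0.3263  0.2363] [139.8    1.46  90.01] F [ 0.5  0.3 -1.4] z_tool [ 0.645 -0.019 -0.764]
(0.6235, -0.3265, 0.2365) total [-0.02 -0.07 -0.08] rows 1 each [-0.02 -0.07 -0.08]
```

Emit:
carry_out(
  targets=[
    [[0, 0, -0.1, 0.12, 0], [0, 0, -0.06, 0.06, 0], [0, 0, 0, 0, 0]],
  ],
)

```text
t: 14.98
ee_pos: [0.6251, -0.3264, 0.2357]
tcp_rot: [139.6, 1.5, 90.0]
ft_force: [-0.8, 0.2, -1.5]
finger_gap: 0.101
```

Emit:
carry_out(
  targets=[
    [[1.3, 0, 0, 0, 0], [1.6, 0, 0, 0, 0], [2.5, 0, 0, 0, 0], [3, 0, 0, 0, 0], [3, 0, 0, -1, 0], [3, 0, 0, -2, 0], [3, 0, 0, -3, 0], [3, 0, 0, -3, 0], [3, 0, 0, -1, 0], [3, 0, 0, 0, 0]],
  ],
)

```text
t: 15.82
ee_pos: [0.5566, -0.3238, 0.3159]
tcp_rot: [139.7, 1.5, 90.1]
ft_force: [0.2, 0.0, -0.0]
finger_gap: 0.348
```

```bash
python3 -c "
from h import *
go((.45,-.32,.40),(.375,-.326,.25))
import pickle
f=cam('wrist');cv2.imwrite('pics/w5.png',f['color'][:,:,::-1]);pickle.dump(f,open('w5.pkl','wb'))
f=cam('side');cv2.imwrite('pics/s5.png',f['color'][:,:,::-1])
a=cv2.resize(cv2.imread('pics/w5.png')[100:400,120:520],None,fx=1,fy=1)
b=cv2.resize(cv2.imread('pics/s5.png')[120:320,300:430],None,fx=3,fy=3)
c=np.zeros((600,800,3),np.uint8);c[:300,:400]=a;c[:,400:790]=b;cv2.imwrite('pics/c5.png',c)
"
```

```text
now [ 0.5566 -0.3238  0.3159] [139.7    1.53  90.11] F [ 0.2  0.  -0. ] z_tool [ 0.647 -0.019 -0.762]
(0.45, -0.32, 0.4) total [  0.17  -2.68 -13.31] rows 4 each [ 0.04 -0.67 -3.33]
(0.375, -0.326, 0.25) total [ -0.19 -15.43   6.6 ] rows 5 each [-0.04 -3.09  1.32]
```

View pics/c5.png

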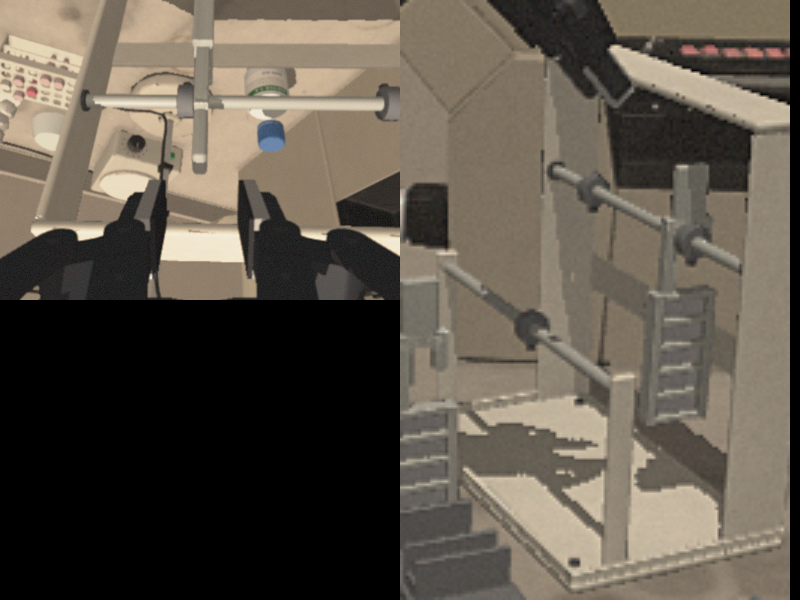

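Emit:
carry_out(
  targets=[
    [[4, 0, -0.7, -3.3, 0], [4, 0, -0.7, -3.3, 0], [4, 0, -0.7, -3.3, 0], [4, 0, -0.7, -3.3, 0], [4, 0, -3.1, 1.2, 0], [4, 0, -3.1, 1.2, 0], [4, 0, -3.1, 1.2, 0], [4, 0, -3.1, 1.2, 0], [4, 0, -2.6, 1, 0], [4, 0, 0, 0, 0]],
  ],
)

```text
t: 16.75
ee_pos: [0.3691, -0.3226, 0.246]
tcp_rot: [140.1, 1.1, 90.5]
ft_force: [-0.2, 0.1, -1.4]
finger_gap: 0.468
```

```bash
python3 -c "
from h import *
go((.367,-.325,.2375),(.4187,-.325,.1765))
"
```

```text
now [ 0.3691 -0.3226  0.246 ] [140.13   1.08  90.49] F [-0.2  0.1 -1.4] z_tool [ 0.641 -0.009 -0.767]
(0.367, -0.325, 0.2375) total [-0.22 -0.71  0.52] rows 1 each [-0.22 -0.71  0.52]
(0.4187, -0.325, 0.1765) total [0.07 0.06 8.  ] rows 2 each [0.04 0.03 4.  ]
```

Emit:
carry_out(
  targets=[
    [[4, -0.2, -0.6, 1.5, 0], [4, 0, -0.1, 2.2, 0], [4, 0, -0.1, 2.2, 0], [4, 0, -0.1, 2, 0], [4, 0, 0, 0.6, 0], [4, 0, 0, 0, 0]],
  ],
)

```text
t: 17.25
ee_pos: [0.4219, -0.3273, 0.1732]
tcp_rot: [140.1, 0.9, 90.4]
ft_force: [-0.4, 1.0, 0.1]
finger_gap: 0.468
```

```bash
python3 -c "
from h import *
go((.4187,-.325,.1765))
f=cam('wrist');g=cv2.cvtColor(f['color'],cv2.COLOR_RGB2GRAY)
h=np.array([.4145,-.325,.204])
print(proj(f,h+[.013,0,0]),proj(f,h-[.013,0,0]))
for u in (324,328,332): print(u,g[335:390,u].tolist())
for v in (335,345,355): print(v,g[v,300:360].tolist())
"
```

```text
now [ 0.4219 -0.3273  0.1732] [140.13   0.95  90.38] F [-0.4  1.   0.1] z_tool [ 0.641 -0.008 -0.767]
(0.4187, -0.325, 0.1765) total [ 0.22 -0.03 -0.46] rows 1 each [ 0.22 -0.03 -0.46]
[[325.89510084 378.6544602 ]] [[327.13731917 358.39123326]]
324 [125, 123, 127, 123, 127, 125, 127, 128, 127, 126, 126, 126, 127, 131, 127, 126, 128, 127, 128, 136, 146, 154, 160, 165, 186, 204, 206, 205, 202, 198, 197, 193, 194, 198, 196, 194, 196, 197, 197, 195, 193, 193, 189, 193, 187, 155, 129, 126, 126, 124, 127, 126, 130, 149, 183]
328 [123, 125, 123, 126, 124, 128, 125, 125, 126, 123, 126, 124, 123, 126, 123, 124, 125, 125, 121, 128, 144, 155, 167, 177, 192, 201, 204, 208, 204, 199, 194, 192, 195, 194, 191, 193, 195, 192, 193, 191, 192, 190, 190, 191, 181, 150, 127, 123, 121, 123, 126, 124, 122, 143, 173]
332 [120, 121, 122, 120, 121, 122, 123, 122, 123, 120, 122, 121, 121, 120, 123, 124, 123, 126, 122, 130, 136, 152, 162, 170, 171, 190, 198, 199, 199, 193, 190, 191, 192, 193, 190, 191, 191, 191, 187, 188, 187, 185, 185, 185, 175, 145, 115, 98, 95, 97, 97, 95, 96, 95, 98]
335 [178, 181, 179, 177
[... 189 characters left out ...]
2, 100, 111, 156, 172, 175, 175, 172, 173, 171, 172, 169, 171, 168, 171, 172, 169, 173, 166]
345 [131, 131, 130, 129, 130, 129, 130, 130, 131, 132, 132, 129, 126, 128, 124, 116, 114, 118, 123, 126, 128, 125, 128, 127, 126, 133, 127, 124, 126, 122, 122, 121, 122, 125, 121, 122, 121, 119, 117, 112, 109, 102, 103, 96, 115, 129, 131, 132, 132, 134, 132, 130, 133, 132, 133, 134, 133, 131, 134, 136]
355 [128, 130, 130, 130, 128, 129, 132, 130, 131, 132, 130, 129, 127, 126, 123, 116, 113, 121, 130, 137, 133, 134, 138, 140, 146, 144, 147, 144, 144, 141, 140, 137, 136, 141, 139, 137, 133, 131, 122, 121, 117, 111, 101, 95, 107, 124, 134, 136, 135, 133, 133, 131, 133, 132, 134, 131, 130, 131, 132, 130]
```

Emit:
carry_out(
  targets=[
    [[4, 0.25, 0, -0.45, 0], [4, 0, 0, 0, 0], [0, 0, 0, 0, 0], [0, 0, 0, 0, 0], [0, 0, 0, 0, 0], [0, 0, 0, 0, 0], [0, 0, 0, 0, 0], [0, 0, 0, 0, 0]],
  ],
)

```text
t: 17.97
ee_pos: [0.418, -0.3247, 0.1818]
tcp_rot: [139.9, 1.0, 90.3]
ft_force: [1.3, 2.1, -1.0]
finger_gap: 0.098
```

```bash
python3 -c "
from h import *
go((.4187,-.325,.1765));print(robot.sense()['finger_gap'])
"
```

```text
now [ 0.418  -0.3247  0.1818] [139.95   1.01  90.34] F [ 1.3  2.1 -1. ] z_tool [ 0.644 -0.01  -0.765]
(0.4187, -0.325, 0.1765) total [-0.02 -0.29  0.45] rows 1 each [-0.02 -0.29  0.45]
0.09828132883334198
```

Emit:
carry_out(
  targets=[
    [[0, 0, 0.8, -0.9, 0], [0, 0, 1, -1.15, 0], [0, 0, 1.3, -1.5, 0], [0, 0, 1.6, -1.9, 0], [0, 0, 2.3, -2.7, 0], [0, 0, 2.3, -2.7, 0], [0, 0, 2.1, -2.5, 0], [0, 0, 0.8, -0.9, 0], [0, 0, 0, 0, 0]],
  ],
)

```text
t: 18.72
ee_pos: [0.4181, -0.3221, 0.3756]
tcp_rot: [140.3, 1.1, 90.2]
ft_force: [0.6, -0.2, -2.1]
finger_gap: 0.1
```

```bash
python3 -c "
from h import *
go((.54,-.21,.375),(.578,-.207,.375))
"
```

```text
now [ 0.4181 -0.3221  0.3756] [140.28   1.12  90.18] F [ 0.6 -0.2 -2.1] z_tool [ 0.639 -0.013 -0.769]
(0.54, -0.21, 0.375) total [11.17  9.5   7.69] rows 5 each [2.23 1.9  1.54]
(0.578, -0.207, 0.375) total [0.29 2.93 2.42] rows 1 each [0.29 2.93 2.42]
```

Emit:
carry_out(
  targets=[
    [[0, 2.2, 1.9, 1.5, 0], [0, 2.2, 1.9, 1.5, 0], [0, 2.2, 1.9, 1.5, 0], [0, 2.2, 1.9, 1.5, 0], [0, 2.2, 1.9, 1.5, 0], [0, 0.3, 1.6, 1.2, 0], [0, 0, 1, 0.8, 0], [0, 0, 0, 0, 0]],
  ],
)

```text
t: 19.38
ee_pos: [0.5757, -0.2083, 0.3697]
tcp_rot: [140.5, 1.2, 89.6]
ft_force: [-0.8, 0.5, -1.3]
finger_gap: 0.103
```

```bash
python3 -c "
from h import *
go((.578,-.207,.37),(.578,-.208,.266))
f=cam('wrist');import pickle;pickle.dump(f,open('w6.pkl','wb'))
"
```

```text
now [ 0.5757 -0.2083  0.3697] [140.54   1.23  89.6 ] F [-0.8  0.5 -1.3] z_tool [ 0.635 -0.021 -0.772]
(0.578, -0.207, 0.37) total [0.13 0.19 0.12] rows 1 each [0.13 0.19 0.12]
(0.578, -0.208, 0.266) total [ 0.12 -6.61  8.03] rows 3 each [ 0.04 -2.2   2.68]
```

Emit:
carry_out(
  targets=[
    [[0, 0.1, -1.7, 2.2, 0], [0, 0.1, -1.7, 2.2, 0], [0, 0.1, -1.6, 2.1, 0], [0, 0.05, -0.8, 1, 0], [0, 0, 0, 0, 0]],
  ],
)

```text
t: 19.85
ee_pos: [0.5733, -0.2112, 0.269]
tcp_rot: [140.7, 1.3, 89.3]
ft_force: [-0.2, -0.0, -1.4]
finger_gap: 0.1
```

```bash
python3 -c "
from h import *
go((.578,-.209,.266),(.60,-.209,.266),(.62,-.209,.266))
"
```

```text
now [ 0.5733 -0.2112  0.269 ] [140.73   1.26  89.29] F [-0.2 -0.  -1.4] z_tool [ 0.633 -0.025 -0.774]
(0.578, -0.209, 0.266) total [0.23 0.17 0.52] rows 1 each [0.23 0.17 0.52]
(0.6, -0.209, 0.266) total [0.03 1.7  1.39] rows 1 each [0.03 1.7  1.39]
(0.62, -0.209, 0.266) total [0.02 1.55 1.27] rows 1 each [0.02 1.55 1.27]
```

Emit:
carry_out(
  targets=[
    [[0, 0.15, 0.1, 0.5, 0], [0, 0, 0.8, 0.75, 0], [0, 0, 0.6, 0.55, 0], [0, 0, 0, 0, 0]],
  ],
)

```text
t: 20.18
ee_pos: [0.5971, -0.2132, 0.2659]
tcp_rot: [140.7, 1.3, 89.0]
ft_force: [1.1, -0.4, -1.1]
finger_gap: 0.096
```

```bash
python3 -c "
from h import *
go((.62,-.209,.266))
"
```

```text
now [ 0.5971 -0.2132  0.2659] [140.68   1.31  89.02] F [ 1.1 -0.4 -1.1] z_tool [ 0.633 -0.028 -0.773]
(0.62, -0.209, 0.266) total [0.46 1.78 1.43] rows 1 each [0.46 1.78 1.43]
```

Emit:
carry_out(
  targets=[
    [[0, 0.2, 0.8, 0.7, 0], [0, 0.1, 0.55, 0.45, 0], [0, 0.05, 0.2, 0.2, 0], [0, 0, 0, 0, 0]],
  ],
)

```text
t: 20.52
ee_pos: [0.6217, -0.2103, 0.2677]
tcp_rot: [140.5, 1.4, 89.0]
ft_force: [-5.4, -2.2, -1.6]
finger_gap: 0.097
```

```bash
python3 -c "
from h import *
go((.6185,-.209,.265))
f=cam('wrist');c=f['color'];cv2.imwrite('pics/w7.png',c[:,:,::-1])
g=cv2.cvtColor(c,cv2.COLOR_RGB2GRAY)
h=robot.sense()['ee_pos']+[-.0035,0,-.031]
print('hook',h,proj(f,[h,[.615,-.191,.21],[.615,-.197,.21],[.615,-.21,.21]]))
"
```

```text
now [ 0.6217 -0.2103  0.2677] [140.53   1.41  89.03] F [-5.4 -2.2 -1.6] z_tool [ 0.635 -0.03  -0.772]
(0.6185, -0.209, 0.265) total [ 0.13 -0.41 -0.  ] rows 1 each [ 0.13 -0.41 -0.  ]
hook [ 0.61793584 -0.21031525  0.23663854] [[322.99469252 235.46580433]
 [362.6202692  189.30660296]
 [350.63034526 189.23360416]
 [324.73900952 189.06880383]]
```

Emit:
carry_out(
  targets=[
    [[0, 0.05, -0.3, -0.2, 0], [0, 0, 0, 0, 0]],
  ],
)

```text
t: 20.73
ee_pos: [0.6178, -0.2092, 0.2673]
tcp_rot: [140.5, 1.4, 89.1]
ft_force: [0.3, 0.2, -1.7]
finger_gap: 0.097
```

Emit:
carry_out(
  targets=[
    [[0, 0.05, -0.5, 0.7, 0], [0, 0.05, -0.35, 0.5, 0], [0, 0, -0.1, 0.2, 0], [0, 0, 0, 0, 0]],
  ],
)

```text
t: 21.07
ee_pos: [0.619, -0.2085, 0.2493]
tcp_rot: [140.4, 1.4, 89.1]
ft_force: [1.5, -0.4, -1.2]
finger_gap: 0.098
```

```bash
python3 -c "
from h import *
go((.6185,-.2085,.242))
f=cam('wrist');c=f['color'];cv2.imwrite('pics/w8.png',c[:,:,::-1])
g=cv2.cvtColor(c,cv2.COLOR_RGB2GRAY)
print(proj(f,[[.615,-.191,.21],[.615,-.21,.21]]))
for v in (212,218,224,230,236,242): print(v,g[v,296:390].tolist())
"
```

```text
now [ 0.619  -0.2085  0.2493] [140.43   1.4   89.09] F [ 1.5 -0.4 -1.2] z_tool [ 0.637 -0.029 -0.771]
(0.6185, -0.2085, 0.242) total [ 0.02 -0.51  0.53] rows 1 each [ 0.02 -0.51  0.53]
[[359.922087   221.32173601]
 [320.22994448 220.94965712]]
212 [158, 158, 160, 162, 160, 164, 158, 161, 162, 159, 159, 151, 148, 143, 130, 123, 126, 129, 127, 127, 128, 130, 129, 132, 133, 130, 130, 129, 129, 128, 129, 128, 132, 128, 128, 128, 121, 125, 133, 135, 137, 134, 137, 135, 134, 138, 137, 130, 104, 82, 84, 90, 89, 93, 92, 92, 88, 95, 90, 90, 94, 90, 91, 90, 90, 87, 90, 92, 92, 91, 90, 93, 87, 86, 85, 97, 123, 133, 131, 134, 130, 132, 129, 127, 129, 130, 123, 122, 121, 117, 121, 120, 122, 125]
218 [182, 179, 181, 181, 183, 179, 180, 180, 179, 181, 181, 182, 184, 173, 137, 121, 126, 128, 128, 131, 133, 132, 129, 131, 133, 128, 129, 129, 127, 129, 127, 129, 128, 126, 128, 126, 121, 120, 133, 134, 135, 139, 135, 133, 136, 137, 134, 134, 116, 92, 86, 90, 93, 96, 94, 94, 94, 94, 93, 91, 98, 97, 98, 96, 97, 94, 94, 93, 93, 98, 93, 96, 93, 95, 91, 98, 124, 136, 134, 137, 134, 135, 134, 134, 135, 135, 
[... 1122 characters left out ...]
 121, 135, 184, 199, 197, 198, 198, 194, 195, 192, 197, 182, 129, 82, 81, 87, 88, 86, 85, 85, 85, 87, 87, 89, 88, 86, 89, 91, 90, 87, 87, 88, 88, 88, 90, 89, 91, 87, 99, 133, 147, 148, 143, 132, 132, 136, 138, 138, 139, 140, 139, 141, 141, 141, 141, 141, 141, 139]
242 [83, 82, 87, 84, 82, 85, 85, 83, 78, 77, 77, 78, 84, 92, 119, 131, 132, 133, 128, 132, 135, 133, 131, 131, 130, 129, 130, 132, 130, 131, 130, 131, 128, 125, 131, 128, 123, 131, 161, 190, 194, 188, 186, 185, 186, 182, 182, 169, 125, 83, 76, 80, 80, 79, 77, 82, 80, 80, 81, 80, 84, 78, 81, 79, 83, 80, 82, 79, 83, 83, 84, 84, 81, 89, 114, 135, 148, 149, 147, 136, 133, 137, 138, 141, 142, 140, 140, 141, 140, 139, 140, 139, 137, 138]
```

Emit:
carry_out(
  targets=[
    [[0, 0.2, -0.25, 0.3, 0], [0, 0.15, -0.1, 0.15, 0], [0, 0, 0, 0, 0]],
  ],
)

```text
t: 21.37
ee_pos: [0.6194, -0.2051, 0.2432]
tcp_rot: [140.4, 1.4, 89.1]
ft_force: [-0.5, -0.1, -2.0]
finger_gap: 0.101
```

```bash
python3 -c "
from h import *
go((.6185,-.2042,.242))
f=cam('wrist');c=f['color']
g=cv2.cvtColor(c,cv2.COLOR_RGB2GRAY)
for v in (222,228,236): print(v,g[v,300:385].tolist())
"
```

```text
now [ 0.6194 -0.2051  0.2432] [140.42   1.4   89.07] F [-0.5 -0.1 -2. ] z_tool [ 0.637 -0.029 -0.771]
(0.6185, -0.2042, 0.242) total [ 0.09 -0.15  0.04] rows 1 each [ 0.09 -0.15  0.04]
222 [116, 112, 118, 111, 114, 114, 115, 115, 115, 116, 109, 118, 126, 126, 125, 125, 129, 128, 131, 130, 129, 130, 128, 129, 126, 128, 126, 129, 126, 129, 129, 126, 117, 114, 121, 124, 117, 99, 84, 89, 88, 90, 91, 94, 88, 86, 87, 89, 90, 92, 91, 88, 88, 89, 88, 88, 88, 88, 88, 91, 88, 88, 89, 83, 96, 113, 120, 118, 119, 119, 119, 119, 122, 119, 115, 117, 116, 117, 117, 120, 119, 115, 117, 116, 119]
228 [180, 183, 178, 182, 183, 176, 151, 135, 134, 131, 120, 121, 126, 128, 126, 126, 126, 126, 126, 127, 128, 128, 131, 126, 131, 128, 127, 129, 130, 129, 127, 126, 121, 119, 128, 131, 131, 102, 88, 91, 91, 91, 92, 92, 89, 92, 91, 93, 94, 94, 95, 97, 91, 93, 93, 95, 94, 94, 90, 96, 92, 96, 92, 88, 95, 122, 133, 134, 135, 137, 132, 133, 136, 135, 131, 135, 133, 133, 132, 130, 136, 133, 136, 134, 132]
236 [236, 237, 237, 236, 231, 176, 133, 127, 128, 127, 118, 122, 126, 132, 130, 130, 128, 130, 127, 126, 124, 127, 129, 128, 126, 129, 128, 123, 125, 122, 127, 121, 122, 119, 127, 130, 124, 103, 87, 89, 90, 93, 94, 91, 93, 92, 95, 93, 93, 98, 94, 94, 94, 96, 95, 96, 97, 97, 100, 95, 99, 96, 96, 88, 94, 120, 129, 130, 129, 127, 130, 130, 126, 128, 127, 126, 127, 129, 128, 128, 132, 130, 127, 129, 130]
```

Emit:
carry_out(
  targets=[
    [[0, 0.12, -0.1, 0.1, 0], [0, 0.03, -0.15, 0.15, 0], [0, 0, 0, 0, 0]],
  ],
)

```text
t: 21.67
ee_pos: [0.6196, -0.2037, 0.2409]
tcp_rot: [140.3, 1.4, 89.1]
ft_force: [-2.7, 0.6, -0.4]
finger_gap: 0.099
```

```bash
python3 -c "
from h import *
go((.6185,-.2038,.2405))
f=cam('wrist');c=f['color']
g=cv2.cvtColor(c,cv2.COLOR_RGB2GRAY)
for v in (230,236): print(v,g[v,300:385].tolist())
"
```

```text
now [ 0.6196 -0.2037  0.2409] [140.3    1.45  89.08] F [-2.7  0.6 -0.4] z_tool [ 0.638 -0.03  -0.769]
(0.6185, -0.2038, 0.2405) total [-0.01 -0.11 -0.04] rows 1 each [-0.01 -0.11 -0.04]
230 [160, 159, 157, 153, 137, 127, 132, 129, 130, 129, 118, 119, 123, 125, 126, 128, 128, 127, 132, 125, 131, 126, 129, 129, 128, 128, 127, 126, 127, 128, 128, 124, 120, 113, 94, 85, 87, 93, 91, 88, 89, 93, 90, 92, 91, 90, 90, 91, 90, 91, 94, 91, 93, 93, 93, 91, 91, 91, 88, 91, 84, 93, 119, 130, 128, 129, 132, 130, 130, 129, 130, 129, 129, 130, 129, 133, 129, 132, 128, 131, 130, 132, 129, 131, 130]
236 [219, 217, 196, 165, 154, 150, 145, 142, 144, 141, 121, 122, 123, 124, 124, 129, 128, 129, 126, 129, 131, 130, 126, 131, 128, 127, 128, 131, 128, 126, 129, 124, 121, 113, 99, 85, 88, 93, 95, 94, 94, 94, 93, 93, 93, 94, 94, 96, 99, 96, 93, 97, 95, 100, 98, 98, 92, 98, 94, 95, 83, 98, 133, 144, 145, 145, 143, 144, 147, 144, 144, 146, 142, 144, 143, 148, 145, 145, 149, 145, 146, 144, 142, 145, 145]
```

Emit:
carry_out(
  targets=[
    [[0, 0, -0.15, 0, 0], [0, 0, 0, 0, 0], [1.3, 0, 0, 0, 0], [1.6, 0, 0, 0, 0], [2.5, 0, 0, 0, 0], [3, 0, 0, 0, 0], [3, 0, 0, -1, 0], [3, 0, 0, -2, 0], [3, 0, 0, -3, 0], [3, 0, 0, -3, 0], [3, 0, 0, -1, 0], [3, 0, 0, 0, 0]],
  ],
)

```text
t: 22.72
ee_pos: [0.5505, -0.1998, 0.321]
tcp_rot: [140.4, 1.4, 89.2]
ft_force: [0.1, 0.6, -0.9]
finger_gap: 0.355
```

```bash
python3 -c "
from h import *
go((.45,-.25,.40),(.37,-.252,.21))
f=cam('wrist');cv2.imwrite('pics/w9.png',f['color'][:,:,::-1])
f=cam('side');cv2.imwrite('pics/s9.png',f['color'][:,:,::-1])
a=cv2.imread('pics/w9.png')[80:380,120:520]
b=cv2.resize(cv2.imread('pics/s9.png')[120:320,300:430],None,fx=3,fy=3)
c=np.zeros((600,800,3),np.uint8);c[:300,:400]=a;c[:,400:790]=b
t=cam('top')['color'][130:230,190:323,::-1];c[300:600,:399]=cv2.resize(t,None,fx=3,fy=3)
cv2.imwrite('pics/c9.png',c)
"
```

```text
now [ 0.5505 -0.1998  0.321 ] [140.39   1.42  89.15] F [ 0.1  0.6 -0.9] z_tool [ 0.637 -0.028 -0.77 ]
(0.45, -0.25, 0.4) total [ -5.36  -2.73 -12.35] rows 4 each [-1.34 -0.68 -3.09]
(0.37, -0.252, 0.21) total [  0.15 -18.28   9.54] rows 6 each [ 0.03 -3.05  1.59]
```

View pics/c9.png

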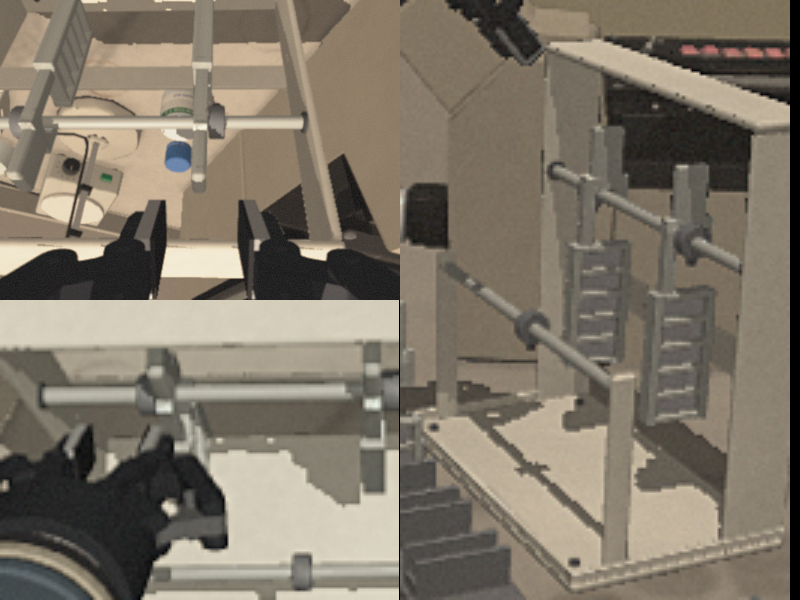

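Emit:
carry_out(
  targets=[
    [[4, -1.3, -0.7, -3, 0], [4, -1.3, -0.7, -3, 0], [4, -1.3, -0.7, -3, 0], [4, -1.3, -0.7, -3, 0], [4, 0, -3, 1.5, 0], [4, 0, -3, 1.5, 0], [4, 0, -3, 1.5, 0], [4, 0, -3, 1.5, 0], [4, 0, -3, 1.5, 0], [4, 0, -1.2, 0.5, 0], [4, 0, 0, 0, 0]],
  ],
)

```text
t: 23.78
ee_pos: [0.3726, -0.2502, 0.2151]
tcp_rot: [141.3, 0.7, 89.5]
ft_force: [-0.3, 0.6, 1.2]
finger_gap: 0.466
```

```bash
python3 -c "
from h import *
go((.374,-.2505,.198),(.425,-.2505,.1365))
f=cam('wrist');h=np.array([.4164,-.2505,.164])
print(proj(f,[h+[.013,0,0],h-[.013,0,0]]))
cv2.imwrite('pics/w10.png',f['color'][:,:,::-1])
"
```

```text
now [ 0.3726 -0.2502  0.2151] [141.28   0.69  89.53] F [-0.3  0.6  1.2] z_tool [ 0.625 -0.015 -0.78 ]
(0.374, -0.2505, 0.198) total [-0.   -0.96  1.42] rows 1 each [-0.   -0.96  1.42]
(0.425, -0.2505, 0.1365) total [0.12 0.13 7.99] rows 2 each [0.06 0.07 3.99]
[[322.86598045 267.01189398]
 [322.60601128 243.40815024]]
```

Emit:
carry_out(
  targets=[
    [[4, 0, -0.8, 1.3, 0], [4, 0, -0.1, 2, 0], [4, 0.05, -0.1, 2, 0], [4, 0.05, -0.1, 2, 0], [4, 0, 0, 1, 0], [4, 0, 0, 0, 0]],
  ],
)

```text
t: 24.33
ee_pos: [0.4253, -0.255, 0.1479]
tcp_rot: [140.9, 1.0, 89.6]
ft_force: [0.2, -0.5, -0.5]
finger_gap: 0.473
```

```bash
python3 -c "
from h import *
go((.425,-.2505,.1365))
f=cam('wrist');h=np.array([.4164,-.2505,.164])
print(proj(f,[h+[.013,0,0],h-[.013,0,0]]))
g=cv2.cvtColor(f['color'],cv2.COLOR_RGB2GRAY)
for u in (322,330): print(u,g[320:390,u].tolist())
for v in (325,340): print(v,g[v,300:360].tolist())
"
```

```text
now [ 0.4253 -0.255   0.1479] [140.89   1.04  89.56] F [ 0.2 -0.5 -0.5] z_tool [ 0.631 -0.019 -0.776]
(0.425, -0.2505, 0.1365) total [ 0.47 -0.74  0.86] rows 1 each [ 0.47 -0.74  0.86]
[[331.92849186 340.28862974]
 [333.02994611 313.90659129]]
322 [208, 206, 208, 205, 205, 203, 206, 210, 207, 208, 207, 208, 208, 206, 208, 206, 203, 208, 205, 204, 205, 204, 186, 164, 163, 163, 144, 113, 98, 104, 108, 115, 130, 147, 162, 178, 191, 201, 213, 216, 216, 210, 195, 162, 144, 138, 140, 139, 138, 137, 140, 141, 138, 136, 140, 138, 138, 141, 137, 137, 141, 137, 139, 142, 142, 139, 141, 143, 137, 139]
330 [210, 211, 207, 202, 206, 206, 204, 207, 207, 206, 207, 204, 207, 200, 199, 200, 202, 196, 197, 201, 201, 198, 185, 173, 162, 156, 154, 131, 102, 99, 106, 118, 129, 145, 159, 175, 186, 200, 213, 216, 214, 209, 196, 166, 142, 138, 142, 136, 138, 137, 135, 138, 138, 136, 138, 139, 138, 139, 138, 138, 137, 137, 138, 140, 138, 139, 140, 137, 138, 136]
325 [180, 181, 182, 180, 179, 182, 182, 178, 181, 179, 184, 183, 182, 184, 179, 153, 160, 178, 192, 198, 197, 202, 203, 207, 209, 206, 206, 208, 206, 208, 206, 204, 203, 202, 201, 194, 179, 157, 156, 143, 132, 143, 146, 141, 141, 137, 137, 136, 135, 133, 133, 131, 130, 125, 121, 118, 107, 97, 100, 98]
340 [180, 180, 179, 184, 180, 180, 180, 182, 180, 179, 180, 179, 177, 180, 174, 161, 164, 176, 184, 191, 199, 201, 205, 205, 203, 205, 205, 203, 203, 199, 201, 200, 193, 185, 177, 170, 163, 154, 157, 151, 147, 147, 147, 142, 141, 140, 137, 135, 130, 131, 133, 134, 136, 126, 123, 118, 140, 168, 184, 183]
```

Emit:
carry_out(
  targets=[
    [[4, 0.15, -0.35, 0.55, 0], [4, 0.05, -0.3, 0.5, 0], [4, 0, 0, 0, 0], [0, 0, 0, 0, 0], [0, 0, 0, 0, 0], [0, 0, 0, 0, 0], [0, 0, 0, 0, 0], [0, 0, 0, 0, 0], [0, 0, 0, 0, 0]],
  ],
)

```text
t: 25.13
ee_pos: [0.4277, -0.253, 0.1388]
tcp_rot: [140.7, 1.0, 89.6]
ft_force: [0.1, 1.0, -1.6]
finger_gap: 0.105
```

```bash
python3 -c "
from h import *
go((.427,-.253,.1363));print(grasp(),robot.sense()['finger_gap'])
f=cam('wrist');g=cv2.cvtColor(f['color'],cv2.COLOR_RGB2GRAY);h=np.array([.418,-.253,.164])
print(proj(f,[h+[.013,0,0],h-[.013,0,0]]))
for u in (322,328): print(u,g[330:390,u].tolist())
"
```

```text
now [ 0.4277 -0.253   0.1388] [140.66   1.03  89.64] F [ 0.1  1.  -1.6] z_tool [ 0.634 -0.018 -0.773]
(0.427, -0.253, 0.1363) total [ 0.   -0.21  0.15] rows 1 each [ 0.   -0.21  0.15]
[ 0.41563881 -0.25266759  0.15345989] 0.10457550934309398
[[320.38763253 362.18798086]
 [319.66405018 338.56927668]]
322 [121, 117, 120, 121, 121, 137, 159, 170, 182, 195, 213, 218, 217, 217, 213, 206, 206, 207, 207, 208, 206, 210, 209, 208, 207, 206, 207, 205, 203, 202, 204, 206, 188, 146, 124, 135, 148, 166, 182, 194, 204, 216, 217, 214, 207, 197, 162, 143, 141, 142, 140, 140, 141, 142, 141, 140, 141, 140, 141, 140]
328 [130, 128, 131, 131, 135, 144, 156, 164, 177, 189, 194, 197, 199, 197, 197, 200, 199, 199, 200, 201, 200, 200, 197, 195, 197, 191, 191, 192, 190, 191, 192, 178, 153, 122, 123, 133, 149, 164, 182, 192, 202, 215, 216, 213, 210, 198, 163, 140, 141, 138, 140, 141, 139, 136, 141, 141, 139, 141, 139, 139]
```

Emit:
carry_out(
  targets=[
    [[0, 0, 0.7, -0.85, 0], [0, 0, 0.9, -1.1, 0], [0, 0, 0.9, -1.1, 0], [0, 0, 0.9, -1.1, 0], [0, 0, 0.5, -0.6, 0], [0, 0, 0, 0, 0]],
  ],
)

```text
t: 25.68
ee_pos: [0.4262, -0.2534, 0.2013]
tcp_rot: [141.0, 1.2, 89.5]
ft_force: [0.5, 0.1, -1.8]
finger_gap: 0.107
```

```bash
python3 -c "
from h import *
go((.485,-.258,.196))
"
```

```text
now [ 0.4262 -0.2534  0.2013] [140.95   1.21  89.46] F [ 0.5  0.1 -1.8] z_tool [ 0.63  -0.022 -0.776]
(0.485, -0.258, 0.196) total [-0.39  4.23  4.12] rows 2 each [-0.2   2.12  2.06]
```

Emit:
carry_out(
  targets=[
    [[0, -0.05, 1.1, 1, 0], [0, -0.05, 1.1, 1, 0], [0, -0.1, 1.1, 1, 0], [0, -0.1, 0.7, 0.7, 0], [0, 0, 0, 0, 0]],
  ],
)

```text
t: 26.1
ee_pos: [0.4815, -0.2589, 0.1965]
tcp_rot: [141.0, 1.4, 89.2]
ft_force: [-0.8, 0.8, -1.5]
finger_gap: 0.104
```

```bash
python3 -c "
from h import *
go((.5315,-.262,.194))
f=cam('wrist');print(proj(f,[[.5218,-.280,.14],[.5218,-.262,.14]]))
c=f['color'].astype(int);g=c.mean(2)
import pickle;pickle.dump(f,open('w11.pkl','wb'))
"
```

```text
now [ 0.4815 -0.2589  0.1965] [141.01   1.44  89.24] F [-0.8  0.8 -1.5] z_tool [ 0.629 -0.028 -0.777]
(0.5315, -0.262, 0.194) total [-0.24  3.72  3.35] rows 2 each [-0.12  1.86  1.67]
[[290.12915164 244.11119473]
 [319.70708955 244.49420549]]
```

```bash
python3 -c "
from h import *
import pickle;f=pickle.load(open('w11.pkl','rb'));g=cv2.cvtColor(f['color'],cv2.COLOR_RGB2GRAY)
for v in (238,244,250): print(v,g[v,250:345].tolist())
"
```

```text
238 [106, 103, 102, 107, 105, 106, 106, 109, 106, 102, 104, 104, 100, 103, 103, 107, 106, 104, 103, 104, 104, 107, 107, 105, 104, 100, 104, 103, 105, 101, 100, 100, 99, 99, 100, 99, 97, 99, 98, 103, 97, 96, 95, 94, 82, 64, 67, 94, 102, 102, 104, 103, 102, 104, 101, 104, 102, 104, 103, 101, 97, 100, 106, 105, 106, 107, 109, 110, 108, 109, 110, 110, 108, 109, 105, 109, 107, 108, 109, 108, 110, 105, 107, 108, 99, 94, 99, 103, 103, 103, 105, 104, 103, 102, 105]
244 [178, 179, 178, 178, 180, 179, 178, 179, 180, 182, 184, 180, 180, 178, 180, 179, 183, 178, 181, 181, 179, 181, 183, 179, 165, 131, 122, 122, 120, 123, 120, 122, 122, 116, 118, 121, 119, 116, 117, 117, 113, 117, 115, 108, 93, 74, 86, 112, 119, 136, 165, 180, 181, 182, 181, 182, 180, 182, 181, 171, 133, 98, 97, 100, 97, 98, 96, 96, 95, 95, 94, 99, 97, 101, 97, 94, 96, 94, 97, 95, 96, 98, 95, 91, 107, 145, 172, 181, 181, 181, 178, 180, 180, 180, 181]
250 [188, 188, 188, 188, 189, 188, 188, 186, 192, 189, 189, 188, 188, 189, 190, 188, 189, 189, 189, 188, 186, 188, 188, 189, 181, 141, 126, 130, 129, 131, 131, 133, 135, 132, 130, 131, 131, 131, 127, 126, 129, 127, 126, 124, 100, 76, 72, 91, 119, 161, 188, 186, 189, 188, 190, 188, 189, 189, 191, 182, 147, 108, 98, 95, 100, 102, 103, 103, 104, 103, 105, 102, 105, 102, 106, 105, 106, 104, 105, 103, 101, 101, 98, 95, 117, 169, 187, 192, 187, 189, 189, 187, 188, 189, 190]
```

Emit:
carry_out(
  targets=[
    [[0, -0.05, 0.9, 0.9, 0], [0, -0.05, 0.8, 0.8, 0], [0, -0.05, 0.8, 0.7, 0], [0, 0, 0, 0, 0]],
  ],
)

```text
t: 26.48
ee_pos: [0.5161, -0.2607, 0.1917]
tcp_rot: [141.2, 1.4, 89.2]
ft_force: [-0.0, 0.1, -0.9]
finger_gap: 0.104
```

```bash
python3 -c "
from h import *
go((.5315,-.262,.194))
"
```

```text
now [ 0.5161 -0.2607  0.1917] [141.17   1.35  89.16] F [-0.   0.1 -0.9] z_tool [ 0.627 -0.028 -0.779]
(0.5315, -0.262, 0.194) total [-0.11  1.35  0.79] rows 1 each [-0.11  1.35  0.79]
```

Emit:
carry_out(
  targets=[
    [[0, -0.05, 0.6, 0.35, 0], [0, 0, 0.5, 0.3, 0], [0, 0, 0.15, 0.1, 0], [0, 0, 0, 0, 0]],
  ],
)

```text
t: 26.82
ee_pos: [0.5321, -0.2611, 0.1933]
tcp_rot: [141.2, 1.3, 89.2]
ft_force: [-0.2, -0.8, -2.1]
finger_gap: 0.102
```

```bash
python3 -c "
from h import *
go((.5315,-.262,.194),(.5315,-.262,.172))
"
```

```text
now [ 0.5321 -0.2611  0.1933] [141.23   1.32  89.21] F [-0.2 -0.8 -2.1] z_tool [ 0.626 -0.027 -0.779]
(0.5315, -0.262, 0.194) total [-0.1  -0.01 -0.09] rows 1 each [-0.1  -0.01 -0.09]
(0.5315, -0.262, 0.172) total [ 0.05 -1.38  1.71] rows 1 each [ 0.05 -1.38  1.71]
```

Lower most of the way, then measure the gap to the clip.

Emit:
carry_out(
  targets=[
    [[0, 0, -0.5, 0.65, 0], [0, 0, -0.45, 0.55, 0], [0, 0, -0.25, 0.3, 0], [0, 0, 0, 0, 0]],
  ],
)

```text
t: 27.15
ee_pos: [0.5314, -0.2613, 0.1721]
tcp_rot: [141.3, 1.3, 89.2]
ft_force: [-0.2, 0.2, -1.4]
finger_gap: 0.102
```

```bash
python3 -c "
from h import *
go((.5315,-.27,.170))
f=cam('wrist');print(proj(f,[[.5218,-.282,.14],[.5218,-.262,.14]]))
g=cv2.cvtColor(f['color'],cv2.COLOR_RGB2GRAY)
for v in (222,228,234,240): print(v,g[v,250:340].tolist())
"
```

```text
now [ 0.5314 -0.2613  0.1721] [141.26   1.32  89.19] F [-0.2  0.2 -1.4] z_tool [ 0.626 -0.027 -0.78 ]
(0.5315, -0.27, 0.17) total [-0.86 -0.13  0.2 ] rows 1 each [-0.86 -0.13  0.2 ]
[[277.81076851 225.96536439]
 [321.40791363 226.3854687 ]]
222 [153, 151, 155, 151, 153, 155, 152, 153, 154, 152, 146, 124, 116, 119, 118, 116, 116, 114, 94, 82, 79, 74, 76, 79, 79, 82, 79, 79, 80, 77, 82, 82, 83, 79, 81, 77, 77, 75, 65, 61, 77, 103, 116, 112, 114, 112, 113, 115, 113, 114, 110, 115, 113, 114, 112, 115, 113, 114, 115, 110, 108, 102, 106, 107, 108, 104, 106, 106, 112, 107, 108, 109, 110, 110, 109, 109, 110, 105, 106, 106, 107, 109, 106, 109, 104, 102, 110, 111, 112, 114]
228 [209, 209, 207, 208, 210, 208, 208, 209, 209, 210, 201, 147, 125, 129, 129, 130, 129, 132, 131, 129, 124, 104, 82, 83, 79, 81, 85, 84, 78, 80, 82, 86, 83, 86, 83, 83, 81, 70, 61, 67, 85, 110, 117, 116, 118, 117, 117, 116, 115, 115, 118, 116, 119, 114, 118, 119, 116, 118, 113, 115, 105, 104, 103, 103, 105, 108, 105, 108, 110, 109, 111, 110, 111, 111, 109, 107, 106, 108, 108, 110, 109, 109, 105, 105, 104, 105, 115, 117, 1
[... 173 characters left out ...]
, 76, 75, 77, 70, 59, 60, 63, 92, 103, 102, 99, 101, 103, 101, 100, 101, 99, 101, 103, 100, 101, 103, 97, 103, 102, 97, 96, 103, 108, 106, 106, 109, 110, 108, 108, 108, 109, 106, 110, 110, 111, 108, 109, 107, 109, 110, 107, 105, 106, 104, 101, 93, 99, 100, 101, 104]
240 [102, 97, 91, 96, 130, 141, 142, 140, 141, 139, 138, 128, 127, 130, 132, 133, 133, 135, 131, 134, 135, 139, 136, 138, 130, 102, 83, 79, 81, 75, 75, 76, 70, 74, 76, 70, 73, 75, 65, 56, 60, 58, 56, 86, 139, 163, 166, 168, 167, 170, 170, 166, 170, 167, 168, 168, 171, 170, 171, 165, 132, 109, 107, 110, 114, 115, 115, 117, 115, 115, 114, 115, 118, 114, 117, 109, 117, 112, 113, 112, 110, 113, 113, 112, 101, 118, 159, 173, 171, 169]
```

Emit:
carry_out(
  targets=[
    [[0, -0.3, 0, 0, 0], [0, -0.3, 0, 0, 0], [0, -0.1, 0, 0, 0], [0, 0, 0, 0, 0]],
  ],
)

```text
t: 27.53
ee_pos: [0.5312, -0.2693, 0.1727]
tcp_rot: [141.2, 1.3, 89.2]
ft_force: [-0.8, 0.1, -1.2]
finger_gap: 0.101
```

```bash
python3 -c "
from h import *
go((.5315,-.27,.170))
f=cam('wrist')
g=cv2.cvtColor(f['color'],cv2.COLOR_RGB2GRAY)
for v in (222,228,234): print(v,g[v,265:340].tolist())
"
```

```text
now [ 0.5312 -0.2693  0.1727] [141.24   1.33  89.17] F [-0.8  0.1 -1.2] z_tool [ 0.626 -0.027 -0.78 ]
(0.5315, -0.27, 0.17) total [-0.06 -0.15  0.23] rows 1 each [-0.06 -0.15  0.23]
222 [160, 160, 157, 159, 159, 160, 158, 158, 159, 160, 158, 160, 160, 154, 134, 97, 76, 78, 79, 74, 78, 78, 74, 81, 80, 77, 79, 83, 79, 83, 78, 79, 81, 80, 80, 83, 80, 84, 81, 74, 76, 70, 64, 86, 108, 108, 106, 105, 105, 105, 105, 107, 108, 107, 109, 108, 105, 108, 108, 111, 107, 109, 108, 106, 108, 107, 110, 108, 103, 100, 98, 110, 114, 116, 115]
228 [218, 216, 217, 216, 216, 215, 219, 217, 216, 215, 216, 217, 216, 215, 181, 120, 77, 78, 80, 78, 77, 80, 79, 79, 82, 82, 82, 82, 82, 84, 83, 80, 83, 81, 84, 81, 81, 84, 83, 84, 80, 68, 64, 88, 105, 101, 104, 105, 104, 105, 107, 109, 108, 109, 110, 108, 108, 110, 109, 113, 107, 109, 107, 109, 110, 105, 108, 108, 105, 101, 104, 111, 116, 115, 116]
234 [182, 185, 184, 186, 185, 185, 184, 185, 186, 184, 184, 183, 186, 187, 173, 116, 75, 74, 75, 75, 76, 77, 78, 79, 73, 77, 78, 76, 76, 74, 77, 78, 78, 77, 78, 77, 81, 74, 77, 75, 80, 74, 66, 68, 90, 95, 102, 106, 108, 106, 110, 110, 113, 112, 108, 108, 108, 110, 114, 109, 107, 107, 109, 107, 106, 110, 108, 105, 100, 97, 95, 96, 95, 95, 100]
```

Emit:
carry_out(
  targets=[
    [[0, 0, -0.2, 0.25, 0], [0, 0, -0.15, 0.2, 0], [0, 0, 0, 0, 0]],
  ],
)

```text
t: 27.83
ee_pos: [0.5317, -0.2699, 0.1675]
tcp_rot: [141.1, 1.4, 89.2]
ft_force: [-0.9, 0.3, 0.5]
finger_gap: 0.104
```

```bash
python3 -c "
from h import *
go((.5315,-.2693,.168))
"
```

```text
now [ 0.5317 -0.2699  0.1675] [141.14   1.39  89.16] F [-0.9  0.3  0.5] z_tool [ 0.627 -0.028 -0.778]
(0.5315, -0.2693, 0.168) total [ 0.06  0.01 -0.05] rows 1 each [ 0.06  0.01 -0.05]
```

Seated (load transferred). Release and retreat.

Emit:
carry_out(
  targets=[
    [[1.3, 0, 0, 0, 0], [1.6, 0, 0, 0, 0], [2.5, 0, 0, 0, 0], [3, 0, 0, 0, 0], [3, 0, 0, -1, 0], [3, 0, 0, -2, 0], [3, 0, 0, -3, 0], [3, 0, 0, -3, 0], [3, 0, -1, -3, 0], [3, 0, -2, -3, 0], [3, 0, -2, -2, 0], [3, 0, 0, 0, 0]],
  ],
)

```text
t: 28.83
ee_pos: [0.3825, -0.2636, 0.2739]
tcp_rot: [141.1, 1.5, 89.5]
ft_force: [0.4, -0.1, -0.9]
finger_gap: 0.35
```

```bash
python3 -c "
from h import *
go()
w=cam('wrist')['color'][0:300,120:520,::-1]
s=cv2.resize(cam('side')['color'][120:320,300:430,::-1],None,fx=3,fy=3)
t=cv2.resize(cam('top')['color'][130:230,220:353,::-1],None,fx=3,fy=3)
c=np.zeros((600,800,3),np.uint8);c[:300,:400]=w;c[300:600,:399]=t;c[:,400:790]=s
cv2.imwrite('pics/c12.png',c)
"
```

```text
now [ 0.3825 -0.2636  0.2739] [141.08   1.53  89.48] F [ 0.4 -0.1 -0.9] z_tool [ 0.628 -0.027 -0.778]
```

```bash
python3 -c "
from h import *
f=cam('wrist');g=cv2.cvtColor(f['color'],cv2.COLOR_RGB2GRAY)
def prof(name,x,z,y0,y1,off=0):
    ys=np.arange(y0,y1,.0015);p=proj(f,np.c_[x-.0157*(ys+.27),ys,np.full_like(ys,z)])
    v=[int(g[min(479,max(0,int(round(b+off)))),int(round(a))]) if 0<=a<639 and 0<=b<479 else -1 for a,b in p]
    print(name,off,p[0].round(),p[-1].round());print(list(zip((ys*1e3).round(1).tolist(),v)))
prof('R',.6157,.21,-.352,-.312)
prof('L',.6157,.21,-.215,-.180)
prof('low',.5218,.14,-.298,-.255)
prof('low',.5218,.14,-.298,-.255,3)
# side: frame bottoms/tops expected for hanging carriers
s=cam('side');gs=cv2.cvtColor(s['color'],cv2.COLOR_RGB2GRAY)
for n,h,b in [('R',(.6165,-.326,.21),-.139),('L',(.6146,-.2037,.21),-.139),('S',(.5218,-.2699,.14),-.099)]:
    h=np.array(h)
    pb=proj(s,[h+[0,-.008,b],h+[-.025,-.008,b/2-.02],h+[.025,-.008,b/2-.02]]);print(n,pb.round(1).tolist())
    u,v=pb[0].round().astype(int);print(' bottom col',gs[v-10:v+10,u].tolist())
    for q in pb[1:]:
        u,v=q.round().astype(int);print(' edge row',gs[v,u-9:u+10].tolist())
"
```

```text
R 0 [241. 342.] [278. 343.]
[(-352.0, 36), (-350.5, 30), (-349.0, 31), (-347.5, 27), (-346.0, 24), (-344.5, 33), (-343.0, 35), (-341.5, 23), (-340.0, 28), (-338.5, 38), (-337.0, 29), (-335.5, 31), (-334.0, 31), (-332.5, 29), (-331.0, 36), (-329.5, 35), (-328.0, 33), (-326.5, 32), (-325.0, 30), (-323.5, 32), (-322.0, 29), (-320.5, 39), (-319.0, 41), (-317.5, 35), (-316.0, 27), (-314.5, 30), (-313.0, 27)]
L 0 [373. 345.] [407. 345.]
[(-215.0, 52), (-213.5, 40), (-212.0, 36), (-210.5, 36), (-209.0, 22), (-207.5, 39), (-206.0, 37), (-204.5, 29), (-203.0, 31), (-201.5, 36), (-200.0, 35), (-198.5, 35), (-197.0, 27), (-195.5, 35), (-194.0, 31), (-192.5, 28), (-191.0, 29), (-189.5, 26), (-188.0, 31), (-186.5, 38), (-185.0, 30), (-183.5, 33), (-182.0, 29), (-180.5, 27)]
low 0 [291. 236.] [335. 236.]
[(-298.0, 198), (-296.5, 200), (-295.0, 197), (-293.5, 196), (-292.0, 197), (-290.5, 198), (-289.0, 155), (-287.5, 128), (-286.0, 128), (-284.5, 127), (-283.0, 125), (-281.5, 126), (-280.0, 123), (-278.5, 120), (-277.0, 103), (-275.5, 123), (-274.0, 129), (-272.5, 132), (-271.0, 133), (-269.5, 127
[... 934 characters left out ...]
, 90, 125]
L [[365.1, 240.6], [356.4, 222.4], [375.2, 219.9]]
 bottom col [107, 170, 105, 93, 98, 100, 97, 105, 164, 100, 105, 166, 157, 145, 129, 99, 66, 66, 70, 80]
 edge row [110, 111, 115, 121, 110, 134, 139, 119, 96, 91, 115, 113, 100, 92, 98, 99, 95, 96, 98]
 edge row [99, 98, 98, 98, 101, 101, 84, 84, 89, 95, 100, 94, 100, 93, 93, 93, 95, 91, 91]
S [[341.3, 268.8], [331.3, 258.4], [351.7, 255.1]]
 bottom col [109, 168, 104, 97, 97, 96, 93, 105, 160, 112, 139, 195, 83, 96, 98, 94, 96, 99, 99, 92]
 edge row [129, 85, 86, 79, 164, 186, 195, 128, 90, 93, 114, 119, 95, 96, 95, 94, 97, 95, 91]
 edge row [99, 96, 99, 102, 103, 80, 106, 114, 110, 150, 182, 185, 184, 186, 197, 105, 80, 84, 97]
```

```bash
python3 -c "
from h import *
f=cam('wrist');g=cv2.cvtColor(f['color'],cv2.COLOR_RGB2GRAY)
print('u   ',' '.join('%3d'%u for u in range(288,342,2)))
for v in range(196,292,4): print(v,' '.join('%3d'%x for x in g[v,288:342:2]))
print(proj(f,[[.5218-.014,-.2699,.14+.0],[.5218,-.2699,.155],[.5218-.013,-.2699,.193],[.5218+.013,-.2699,.193]]))
t=cam('top');g=cv2.cvtColor(t['color'],cv2.COLOR_RGB2GRAY)
print(proj(t,[[.5217,-.2836,.14],[.5217,-.2699,.14],[.5217,-.2699,.193]]))
for v in range(206,234,2): print(v,g[v,275:305].tolist())
"
```

```text
u    288 290 292 294 296 298 300 302 304 306 308 310 312 314 316 318 320 322 324 326 328 330 332 334 336 338 340
196 218 124 121 122 122 119 122 120 118 134 141 187 216 182 130 123 123 120 120 101 147 222 217 218 220 219 218
200 216 125 121 123 121 121 122 123 123 120 124 122 117 143 127 125 127 120 117  99 164 222 221 219 220 217 221
204 221 162 123 122 125 120 118 124 123 120 122 122 120 108 124 127 124 126 116  95 162 221 223 223 222 222 220
208 225 163 119 120 122 117 120 120 122 120 122 120 117 104 125 125 124 125 114  99 162 221 219 221 221 220 222
212 141 124 121 121 121 119 121 120 123 121 121 121 122 113 124 125 128 125 117  96 133 193 193 159 138 137 141
216 133 113 112 109 114 113 110 111 112 114 115 116 127 159 126 126 124 125 113 107 105 117 113 115 119 148 156
220  91  91  90  86  80  80  80  76  80  68  67  78  87 114 124 127 123 126 111  86  83  90  88  90  90  87  91
224  84  82  81  79  77  79  77  66  62  60  59  59  68 115 123 128 125 124 110  91  90  89  90  93  93  90  90
228  77  75  76  78  78  82  86  82  80  76  76  80  71 118 126 124 124 123 113  91  91  89
[... 3320 characters left out ...]
, 161, 177, 179, 103, 95, 99, 102, 105, 105, 86, 95, 117, 123, 120, 120, 121, 122, 121, 122, 120, 121]
226 [119, 122, 121, 122, 123, 120, 130, 197, 182, 190, 190, 190, 96, 62, 57, 56, 58, 79, 114, 193, 197, 195, 196, 195, 197, 197, 196, 199, 198, 198]
228 [118, 119, 122, 120, 121, 120, 117, 88, 79, 81, 83, 89, 83, 127, 167, 148, 158, 205, 208, 203, 203, 202, 200, 202, 202, 203, 204, 204, 204, 203]
230 [120, 119, 121, 122, 124, 123, 123, 103, 88, 89, 92, 89, 92, 115, 173, 145, 149, 199, 204, 202, 202, 199, 200, 201, 200, 201, 201, 201, 203, 203]
232 [118, 119, 120, 122, 119, 119, 123, 100, 88, 85, 84, 83, 77, 128, 160, 146, 150, 199, 205, 200, 200, 200, 201, 199, 200, 200, 200, 202, 203, 202]
```

```bash
python3 -c "
from h import *
a=cv2.imread('pics/top0.png',0);g=cv2.cvtColor(cam('top')['color'],cv2.COLOR_RGB2GRAY)
for v in (158,162):
  for r in ((230,252),(308,330)): print(v,r,a[v,r[0]:r[1]].tolist(),g[v,r[0]:r[1]].tolist(),sep='\n')
"
```

```text
158
(230, 252)
[71, 69, 66, 69, 73, 85, 97, 98, 107, 116, 116, 103, 63, 95, 106, 104, 102, 102, 101, 100, 105, 105]
[73, 75, 72, 72, 76, 90, 109, 74, 66, 61, 78, 86, 92, 96, 100, 97, 92, 90, 88, 111, 117, 115]
158
(308, 330)
[147, 147, 148, 148, 149, 145, 155, 162, 107, 91, 116, 122, 125, 124, 122, 112, 153, 154, 156, 155, 155, 156]
[95, 96, 95, 73, 88, 89, 93, 92, 95, 101, 122, 126, 129, 130, 130, 115, 157, 163, 161, 162, 162, 162]
162
(230, 252)
[156, 160, 158, 160, 163, 111, 102, 111, 114, 122, 124, 112, 104, 151, 157, 153, 153, 151, 154, 154, 152, 154]
[166, 165, 165, 165, 170, 116, 105, 118, 124, 113, 116, 68, 70, 79, 82, 88, 89, 87, 121, 156, 163, 159]
162
(308, 330)
[117, 110, 113, 114, 109, 111, 110, 111, 83, 78, 101, 100, 104, 105, 112, 100, 103, 101, 103, 99, 97, 97]
[89, 82, 77, 108, 109, 108, 108, 129, 147, 97, 103, 110, 108, 113, 115, 104, 108, 104, 105, 107, 103, 101]
```

```bash
python3 -c "
from workcell import robot
print(robot.close_job())"
```

```text
the job is handed in; nothing more can be done
None
```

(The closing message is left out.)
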